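# Seat a feed roller in the V-blocks, run it up to the stop and clamp it

## Task

Take the feed roller out of the wooden rack and lower it gently into the two V-blocks, a little clear of the red rubber end stop, so that it settles into both of them. Then slide it along the V-blocks until its end bears firmly but gently on the end stop (some 5 N, never hard), and swing the hold-down clamp over and press it fully down on the roller. Leave the other things on the desk where they are.

Things in the scene. Friction and masses are not known exactly. Their poses are not given: they have to be found in the camera images.
- roller_center (a point): Middle of the feed roller, on its axis. Steel roller 240 mm long, 26 mm in diameter, with a blue sleeve 30 mm in diameter and 70 mm long round its middle (grip it there). Mass about 0.25 kg. Its y axis runs along the roller; both ends are alike.
- rack: Wooden rack that the roller lies in at the start, fixed; 60 x 190 x 28 mm, origin under its centre, y along the roller. The roller lies on two saddles 80 mm either side of the middle, between low ribs, its axis 31 mm above the desk; below the sleeve the rack is only 6 mm high.
- fixture: Fixed clamping fixture, steel base 144 x 300 x 12 mm. Origin on the desk below the midpoint of the two V-blocks; y runs along the V's towards the red end stop, x towards the clamp's hinge side. The aluminium V-blocks, 68 mm wide (x), 20 mm long (y), 50 mm high, stand at y = -82 and +82 mm; each 90 degree V is 50 mm wide at the top.
- v_seat (a point): Point on the axis of a seated roller, midway between the V-blocks, 42.4 mm above the fixture's origin, axes as the fixture. A seated roller's top is 55.4 mm above the desk. With its middle at y = -22 mm from here the roller rests on both blocks, clear of the stop. Sliding the free roller along the V's takes at most 5 N.
- clamp (a joint): Hold-down clamp angle: 0 = fully down (arm level, at its hard stop), about 1.6 = standing up, open. It stays where it is left: the stiff hinge takes 0.35 N m to turn. Shut, it reaches from its hinge over the roller to -x; opening lifts the handle up and towards +x. A sprung pad 56 mm from the hinge presses the roller with about 3 N, taken up in the last 2 mm.
- clamp_tip (a point): Point in the middle of the clamp's rubber handle near its end, 100 mm from the hinge. Shut, it is at x = -44, y = 82, z = 70 mm in the fixture's frame.
- ink_bottle: Small white bottle with a cyan label and cap, standing, 39 mm in diameter, 90 mm high; origin under its centre. To be left alone.
- glue: Glue stick standing, green cap and yellow label, 26 mm in diameter, 90 mm high; origin under its centre. To be left alone.
- pocket_tape: Yellow and black pocket tape measure, 62 x 73 x 35 mm, origin under its centre. To be left alone.
- marker: White marker with black cap lying, 132 mm long, 16 mm thick; origin under its centre. To be left alone.
- stop_bracket (a point): Top of the grey end stop bracket, 68 mm high, at y = 172 mm in the fixture's frame. From it the stop screw with its red rubber face (22 mm across, on the roller's axis) points to -y. It is set differently each time, not measured: the face lies 40 to 60 mm before this point, so a touching roller has its middle at y = -8 to +12 mm: feel for it. The face gives 1 mm per 3 N, 6 mm at most.
- clamp_hinge (a point): Centre of the clamp's hinge, which lies along the fixture's y: x = 56, y = 82, z = 70 mm in the fixture's frame. The arm is 106 mm long from here, 14 to 17 mm wide (y); steel 8 mm thick, then a round black rubber handle 17 mm thick over the outer 48 mm.

How it is judged (in metres and radians):
On the way, in this order (a step that is already met when the one before it is completed fails the run):
1. the roller lies in both V-blocks, on their axis, short of the stop (z of roller_center in the frame of v_seat between -0.003 and 0.003 m and x of roller_center in the frame of v_seat between -0.003 and 0.003 m and angle between the y axis of roller_center and the y axis of v_seat, either way round below 0.03 rad), for 0.2 s.
2. the roller, in the V-blocks, is pressed on the end stop with more than 2 N (contact force between roller and stop_face above 2 N and z of roller_center in the frame of v_seat below 0.003 m and angle between the y axis of roller_center and the y axis of v_seat, either way round below 0.03 rad), for 0.15 s.
3. the clamp is fully down (value of joint clamp below 0.06 rad), for 0.2 s.
At the end, for the whole second after the job is handed in: The roller lies in both V-blocks (its middle within 2.5 mm of their axis, sideways and in height, and its axis within 0.025 rad of theirs), its end touches the end stop or is within 2 mm of it, and the clamp is fully down (within 0.06 rad) (value of joint clamp below 0.06 rad and z of roller_center in the frame of v_seat between -0.0025 and 0.0025 m and x of roller_center in the frame of v_seat between -0.0025 and 0.0025 m and angle between the y axis of roller_center and the y axis of v_seat, either way round below 0.025 rad and distance between roller_center and stop_face below 0.125 m).
It fails at once if the roller is pushed on the end stop with more than 17 N (contact force between roller and stop_face above 17 N).
It fails at once if the roller is dropped or forced into the fixture (more than 40 N) (contact force between roller and fixture above 40 N).
It fails at once if the ink bottle or the glue stick is pushed away or tipped (distance of any of ink_bottle, glue from where it was at the start of the episode above 0.02 m or angle between any of ink_bottle, glue's own z axis and vertical above 0.5 rad).
It fails at once if the tape measure or the marker is pushed away (distance of pocket_tape from where it was at the start of the episode above 0.02 m or distance of marker from where it was at the start of the episode above 0.03 m).
It also fails if it takes over 72 s, if anything falls off the work surface, if the arm or the gripper's body presses on something with over 40 N, if the wrist force passes 120 N, or if a joint passes its speed limit or range.

## Robot

A 6-joint arm with a two-finger parallel gripper is mounted at the origin on a cart in front of the work surface, level with it; the furniture and walls round the work are solid. World frame = base frame: x ahead of the robot, y to its left, z up, the work surface at z = 0. Lengths are in mm, angles in rad, forces in N, time in s.
With the tool pointing down it reaches from about 350 to 875 mm from the base axis. Payload 4.2 kg.
Tool frame: the origin (TCP) lies on the centre line of the jaws, within the pads' length; the fingertips stand 14 mm ahead of it and the grasp point (between the pads) lies 5 mm behind it (tcp_to_tips is the distance from the TCP to the fingertips, in mm); z points along the fingers, y is the direction in which the jaws open and shut (so a half turn about z gives the same grasp; the last joint's range is limited). The gripper opens to 85 mm and grips with 20 to 120 N. Pads are 22 mm wide; open, the fingers measure 114 mm over their backs; the gripper's body (76 mm by 85 mm) begins 54 mm behind the grasp point. The pads swing forward as they close: fully open they stand 13 mm farther back than shut.
Start: joints at [-1.066, 0.385, 0.008, 0, -1.194, -0.259], TCP at [152.1, -606.189, 245.312] pointing down, gripper open.
Joint ranges: [-3.14, 3.14], [-1.21, 2.06], [-1.07, 1.41], [-3.16, 2.05], [-2.99, -0.16], [-3.1, 3.1]. Speed limits (rad/s): [2.79, 2.79, 3.14, 3.14, 3.14, 3.14].

## Interface

Orientations are given as a unit quaternion [x, y, z, w].
In Python, from bench import read_state, get_image, job_done, tcp_to_tips gives the robot as it stands. The module is installed in compiled form; this text tells all that it offers.
- The arm moves only by the tool play_rows, never from a script. Its argument "targets" is a list of rows, each an object of numbers: "gripper": the gripper's target within -1 to 1 (shut at 1, half-way at 0, fully open at -1); "tx", "ty", "tz": the shift along the tool's x, y, z scaled (see below); "spin": the turn about the tool's z scaled (see below). A call has 1 to 12 rows; each row is the pose to reach, as a shift and turn from the pose commanded when the call began, along the tool's axes at that moment; what a row does not reach only later rows make up. The controller multiplies each number of a shift by 0.25 m and each number of a turn by pi/4 rad. A row lasts 1/8 s, in which the tool goes at most 62.5 mm and 10.7 degrees, less where a joint would pass 70% of its speed; a pose out of reach is approached as far as the arm can. A call with a number of a shift or a turn outside -1 to 1 is refused whole. A call with a gripper value outside its range is refused whole. The fingers move at their own pace and stop on an object; the grip force is fixed at half the most. Time passes only in rows, so rows that repeat a pose let the fingers close. It gives the time, the measured TCP pose, the force and the opening at its end, in the units of the state.
- read_state(): the state, without advancing time (a new reading comes with each control period).
- get_image(name): name is "scene" or "top" or "wrist"; returns a dict with "frame" (480x640x3 uint8, red, green, blue), "depth" (480x640 float32, mm along the optical axis (not along the pixel's ray), 0 where there is no reading), "mtx" (3x3 intrinsics, pixels), "world_to_cam" (4x4, takes a point from world to camera coordinates). Camera axes: x right, y up, looking along -z (the intrinsics and any distortion apply to the point x, -y, -z); pixel columns grow to the right and rows downward; lengths in mm; the calibration is good to about 2 mm. A picture is of the moment at which its call begins.
- job_done(): hands the job in, once; it reports no verdict.
The state is a dict: "clock": time; "joints": joint angles; "joint_vel": joint speeds; "joint_efforts": joint torques, N m; "position": TCP position; "ee_rot": TCP orientation; "contact_force": force on the tool from outside, world axes, zero at the start; "wrist_torque": the same for the moment, N m; "gripper_width": finger opening in mm.
Only numpy, scipy, OpenCV 4.12 (cv2) and the standard library are available. Lean on these libraries where they do the work, as an engineer would, in place of code of your own. Each camera call takes 0.05 s, during which the arm holds its last target.

## Working session

There is one attempt and no reset: what is moved stays moved. The work goes in short steps, Python scripts to look and compute and a tool call to move; the robot and the scene stay as the last step left them, time stands still between calls to the robot, and variables do not carry over. Pictures are saved under pics/ and viewed, and the job is handed in when it is done.

Besides the shell and the picture viewer there is one more tool, called in YAML: its name, and indented under it one key for each argument. play_rows: Moves the arm, as the interface text tells. Its arguments: {"type":"object","properties":{"targets":{"type":"array","items":{"type":"object","properties":{"gripper":{"type":"number"},"tx":{"type":"number","minimum":-1,"maximum":1},"ty":{"type":"number","minimum":-1,"maximum":1},"tz":{"type":"number","minimum":-1,"maximum":1},"spin":{"type":"number","minimum":-1,"maximum":1}}}}},"required":["targets"]}

```bash
mkdir -p pics
cat > h.py <<'E'
import numpy as np, cv2
from bench import *
def save(n,im): cv2.imwrite('pics/'+n+'.png',cv2.cvtColor(im,cv2.COLOR_RGB2BGR))
def cloud(d):
    K=d['mtx'];z=d['depth'].astype(float);v,u=np.mgrid[0:z.shape[0],0:z.shape[1]]
    x=(u-K[0,2])/K[0,0]*z; y=(v-K[1,2])/K[1,1]*z
    P=np.stack([x,-y,-z,np.ones_like(z)],-1)
    return (P@np.linalg.inv(d['world_to_cam']).T)[...,:3]
E
python3 - <<'E'
from h import *
import pickle
print(read_state(),tcp_to_tips)
D={}
for n in ['scene','top','wrist']:
    d=get_image(n);save(n+'0',d['frame']);D[n]=d;print(n,d['mtx'].tolist(),np.round(np.linalg.inv(d['world_to_cam']),2).tolist(),[k for k in d])
pickle.dump(D,open('D0.pkl','wb'))
E
```

```text
{'clock': 0.0, 'joints': array([-1.06640469e+00,  3.85528060e-01,  6.62332801e-03, -5.28155380e-04,
       -1.19399380e+00, -2.58616749e-01]), 'joint_vel': array([ 0.00028968, -0.00017663,  0.00066442,  0.00019337,  0.00040445,
        0.00094727]), 'joint_efforts': array([-2.58975870e-04, -3.92289162e+01,  1.88401669e+01,  4.18628186e+00,
       -4.50529173e-03,  8.18956039e-06]), 'position': array([ 151.96747826, -605.66645306,  244.23344828]), 'ee_rot': array([-1.22481624e-01,  9.92470194e-01,  1.06691769e-03, -1.63539838e-04]), 'contact_force': array([-0.13666603,  0.26462076, -0.73868845]), 'wrist_torque': array([ 0.00693141,  0.05650332, -0.01125204]), 'gripper_width': 85.6763688170684} 14.0
scene [[594.6607885508607, 0.0, 324.9029338259642], [0.0, 594.6607885508607, 237.1349935685717], [0.0, 0.0, 1.0]] [[-0.84, 0.27, -0.48, -89.85], [-0.55, -0.43, 0.72, 897.86], [-0.01, 0.86, 0.5, 702.11], [0.0, 0.0, 0.0, 1.0]] ['frame', 'depth', 'mtx', 'world_to_cam']
top [[459.9802336410563, 0.0, 320.11249025111033], [0.0, 459.9802336410563, 243.9229626025676], [0.0, 0.0, 1.0]] [[-0.02, 0.99, -0.13, 422.23], [-1.0, -0.02, -0.01, -14.84], [-0.01, 0.13, 0.99, 1075.8], [0.0, 0.0, 0.0, 1.0]] ['frame', 'depth', 'mtx', 'world_to_cam']
wrist [[366.19935247552183, 0.0, 316.429218882245], [0.0, 366.19935247552183, 238.34073334473064], [0.0, 0.0, 1.0]] [[-0.24, -0.93, -0.26, 86.17], [0.97, -0.23, -0.07, -623.12], [0.0, -0.27, 0.96, 372.71], [0.0, 0.0, 0.0, 1.0]] ['frame', 'depth', 'mtx', 'world_to_cam']
```

View pics/top0.png

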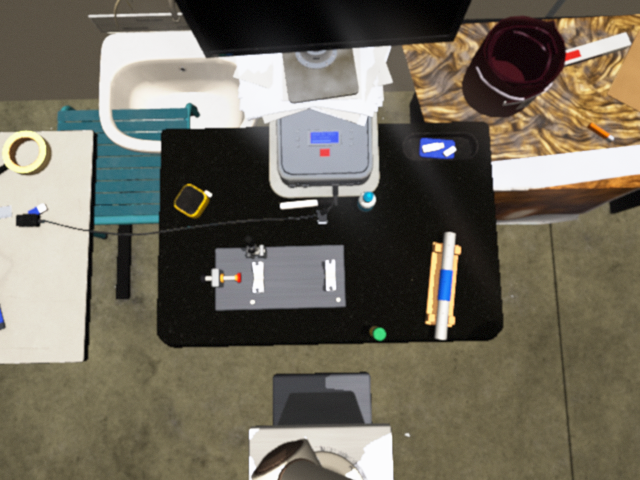

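View pics/scene0.png

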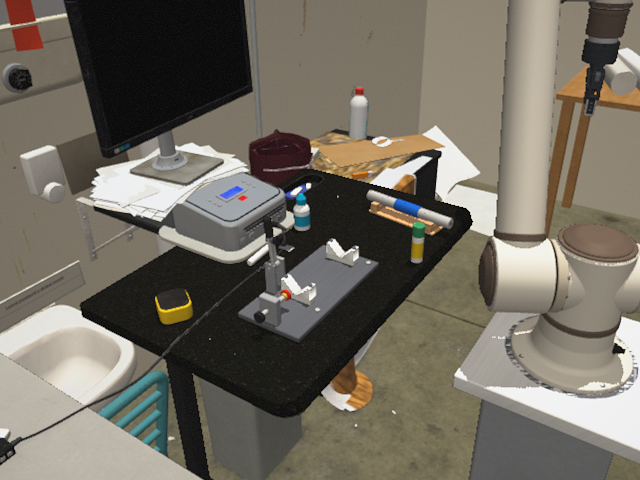

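The top view shows the roller with its blue sleeve at about (446,285). The fixture is at (280,278), with the stop's red face at (238,278) and the clamp standing open at (256,250). I'll measure these now.

Run:
```python
from h import *
import pickle
D=pickle.load(open('D0.pkl','rb'))
for n in ['top','scene']:
    d=D[n];C=cloud(d);hsv=cv2.cvtColor(d['frame'],cv2.COLOR_RGB2HSV);H,S,V=[hsv[...,i].astype(int) for i in range(3)]
    X,Y,Z=C[...,0],C[...,1],C[...,2]
    desk=(X>250)&(X<640)&(Y>-420)&(Y<370)&(d['depth']>0)
    print(n,'desk z',np.median(Z[desk&(V<40)]))
    b=desk&(H>100)&(H<125)&(S>150)&(V>80)&(Z>25)&(Z<60)&(Y<-150)
    print('blue',b.sum(),C[b].mean(0),np.percentile(Z[b],[5,50,95]))
    r=desk&(Z>33)&(Z<60)&(Y<-180)&(Y>-420)
    P=C[r]; c=P.mean(0);u,s,vt=np.linalg.svd((P-c)[:,:2],full_matrices=False);
    l=(P-c)[:,:2]@vt[0];print('roller',r.sum(),c,vt[0],s/np.sqrt(len(P)),l.min(),l.max(),'mid',c[:2]+vt[0]*(l.min()+l.max())/2)
    # Vblocks
    vb=desk&(Z>35)&(Z<53)&(S<60)&(V>150)&(Y<200)&(Y>-100)&(X<460)
    k,lab,st,ce=cv2.connectedComponentsWithStats(vb.astype(np.uint8))
    for i in range(1,k):
        if st[i,4]>15: m=lab==i;print('vb',st[i],C[m].mean(0),C[m].min(0),C[m].max(0))
    pl=desk&(Z>7)&(Z<17)&(Y>-80)&(Y<260)
    k,lab,st,ce=cv2.connectedComponentsWithStats(pl.astype(np.uint8))
    i=1+st[1:,4].argmax();m=lab==i
    rc=cv2.minAreaRect(C[m][:,:2].astype(np.float32));print('plate',st[i],rc)
    red=desk&((H<8)|(H>172))&(S>150)&(V>100)&(Y>50);print('red',red.sum(),C[red].mean(0) if red.any() else 0)
    for nm,m in [('cyan',desk&(H>85)&(H<103)&(S>100)&(V>80)),('green',desk&(H>50)&(H<80)&(S>100)&(V>50))]: print(nm,m.sum(),C[m].mean(0) if m.any() else 0)
    for nm,m in [('hi',desk&(Z>58)&(Y>40)&(Y<260)&(X<480))]:
        k,lab,st,ce=cv2.connectedComponentsWithStats(m.astype(np.uint8))
        for i in range(1,k):
            if st[i,4]>8: q=C[lab==i];print(nm,st[i],q.mean(0).round(),q.min(0).round(),q.max(0).round())
    f=cv2.resize(d['frame'][220:340,180:360] if n=='top' else d['frame'][200:350,220:400],None,fx=4,fy=4,interpolation=cv2.INTER_CUBIC);save(n+'z',f)
```

```text
top desk z -0.9476407176020984
blue 336 [ 459.65534091 -285.89779224   42.10908305] [35.02000836 42.71277376 46.64229519]
roller 1221 [ 458.42776997 -287.7269557    40.77270383] [-0.98915229  0.14689365] [67.78884235  7.23076421] -122.0041518534927 116.73276549816002 mid [ 461.03487192 -288.1141223 ]
vb [253 289  10   3  29] [457.26342951 131.66553561  49.12636127] [454.97522881 122.47344166  41.98445796] [459.76485748 141.83685636  52.92901538]
plate [ 216  245  130   65 6802] ((488.71368408203125, 84.85700988769531), (144.06138610839844, 298.62322998046875), 0.28170937299728394)
red 28 [486.78993466 173.57048879  48.76219371]
cyan 0 0
green 162 [ 357.67681688 -132.25886443   73.33662444]
hi [212 281   8   6  42] [474. 222.  66.] [468. 214.  59.] [479. 230.  72.]
scene desk z -3.486762916987743
blue 243 [ 459.09969303 -280.29163332   36.10643265] [26.53127738 37.22748325 43.24401044]
roller 542 [ 453.00991785 -282.45742023   38.10589207] [-0.99013203  0.14013766] [67.53479788  5.6595133 ] -126.63303878843112 115.6631461787158 mid [ 458.44073886 -283.22606779]
vb [350 248   8   8  31] [455.63559803 -25.38419103  41.86056598] [451.11446851 -39.37312942  36.18360333] [459.67776875 -17.9623942   49.40797476]
vb [306 284   9  11  53] [454.74174293 136.36134125  42.34241756] [450.72543404 122.85247185  35.0984955 ] [459.56671684 144.80301022  51.29186627]
plate [ 261  246  117   93 3744] ((485.6792297363281, 88.0088119506836), (144.66232299804688, 301.1675109863281), 0.4131116271018982)
red 39 [483.56476486 172.61584357  43.62433919]
cyan 28 [ 638.511627   -116.00412317   24.32065238]
green 163 [ 355.51452836 -125.74631052   77.16023668]
hi [270 297  10   9  66] [472. 225.  63.] [465. 215.  58.] [480. 233.  68.]
```

View pics/topz.png

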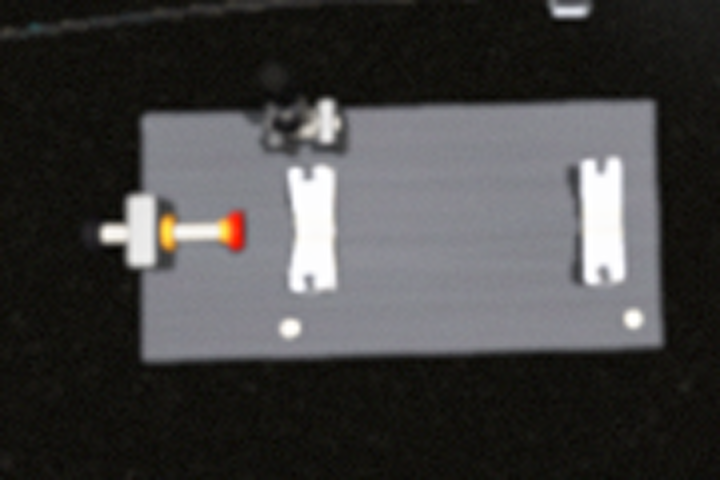

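View pics/scenez.png

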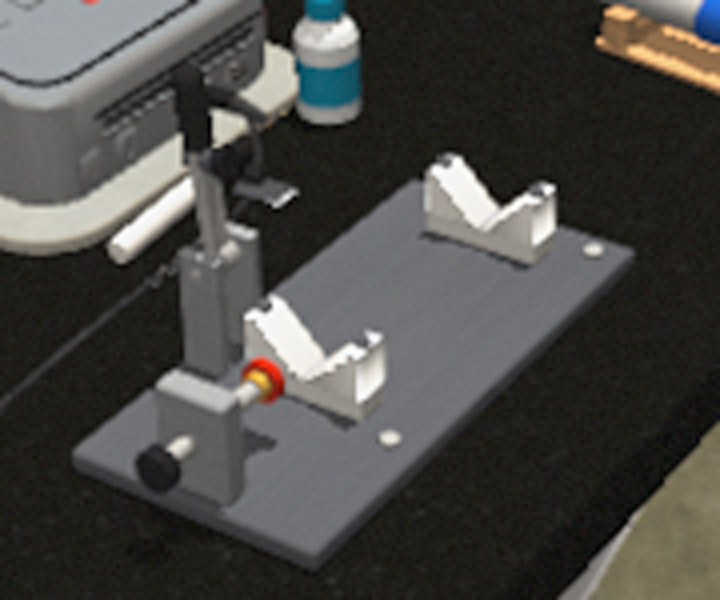

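The stop is toward +y and the hinge toward +x. The fixture's origin is about (488,50) and the roller's middle is about (460,-287). I'll move above the roller and look with the wrist camera.

play_rows:
  targets:
    - {"tx":-0.15,"ty":0.1,"tz":0.0,"spin":0.05,"gripper":-1}
    - {"tx":-0.35,"ty":0.22,"spin":0.12,"gripper":-1}
    - {"tx":-0.55,"ty":0.35,"spin":0.2,"gripper":-1}
    - {"tx":-0.75,"ty":0.5,"spin":0.28,"gripper":-1}
    - {"tx":-0.9,"ty":0.6,"spin":0.36,"gripper":-1}
    - {"tx":-1.0,"ty":0.66,"spin":0.44,"gripper":-1}
    - {"tx":-1.0,"ty":0.66,"spin":0.5,"gripper":-1}
    - {"tx":-1.0,"ty":0.66,"spin":0.5,"gripper":-1}

```text
invalid input
```

```bash
cat >> h.py <<'E'
from scipy.spatial.transform import Rotation as Ro
def delta(goal,yaw=None,s=None):
    """shift numbers to take TCP to goal (mm); yaw=world angle (deg) wanted for tool y (mod 180)"""
    s=s or read_state();R=Ro.from_quat(s['ee_rot']).as_matrix()
    d=R.T@(np.array(goal,float)-s['position']); ya=np.degrees(np.arctan2(R[1,1],R[0,1]))
    out=(d/250).round(4)
    sp=None
    if yaw is not None:
        e=(ya-yaw+90)%180-90; sp=round(np.radians(e)/(np.pi/4),4)
    print('clk',round(s['clock'],2),'pos',s['position'].round(1),'F',s['contact_force'].round(2),'w',round(s['gripper_width'],1),'ya',round(ya,2),'tilt',R[:,2].round(4),'->',out,'spin',sp)
E
python3 - <<'E'
from h import *
delta([460,-287,200],81.6)
d=get_image('wrist');save('w1',d['frame']);import pickle;pickle.dump(d,open('w1.pkl','wb'))
E
```

```text
clk 0.15 pos [ 152.  -605.8  244.5] F [ 0.35 -0.59 -0.96] w 85.3 ya 104.08 tilt [-5.0e-04  1.6e-03 -1.0e+00] -> [-1.5052  0.937   0.1793] spin 0.4995
```

View pics/w1.png

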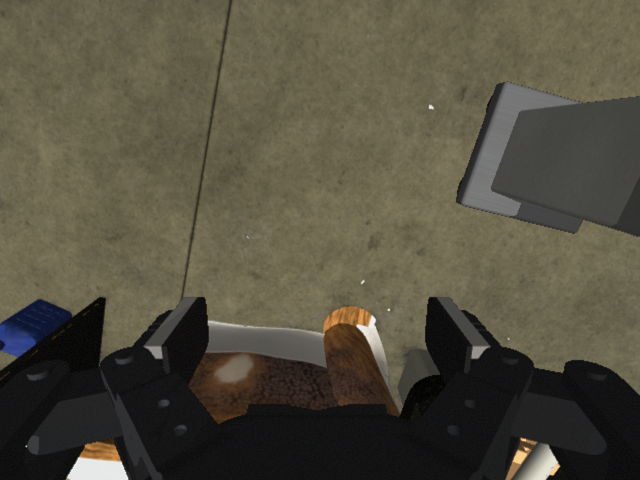

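The wrist view shows only the floor, because the arm didn't move: the call was refused. The likely cause is rows with missing fields, so I'll give every field.

play_rows:
  targets:
    - {"tx":-0.15,"ty":0.1,"tz":0.0,"spin":0.05,"gripper":-1}
    - {"tx":-0.35,"ty":0.22,"tz":0,"spin":0.12,"gripper":-1}
    - {"tx":-0.55,"ty":0.35,"tz":0,"spin":0.2,"gripper":-1}
    - {"tx":-0.75,"ty":0.5,"tz":0,"spin":0.28,"gripper":-1}
    - {"tx":-0.9,"ty":0.6,"tz":0,"spin":0.36,"gripper":-1}
    - {"tx":-1.0,"ty":0.66,"tz":0,"spin":0.44,"gripper":-1}
    - {"tx":-1.0,"ty":0.66,"tz":0,"spin":0.5,"gripper":-1}
    - {"tx":-1.0,"ty":0.66,"tz":0,"spin":0.5,"gripper":-1}

```text
clock: 1.2
position: [354.6, -384.9, 245.2]
ee_rot: [0.073, 0.997, 0.0, -0.0]
contact_force: [-0.3, 0.1, 0.1]
gripper_width: 85.7
```

Run:
```python
from h import *
delta([460,-287,200],81.6)
```

```text
clk 1.2 pos [ 354.6 -384.9  245.2] F [-0.25  0.12  0.07] w 85.7 ya 81.66 tilt [-2.e-04  2.e-04 -1.e+00] -> [-0.3602  0.4486  0.1809] spin 0.0014
```

play_rows:
  targets:
    - {"tx":-0.12,"ty":0.15,"tz":0.05,"spin":0,"gripper":-1}
    - {"tx":-0.24,"ty":0.3,"tz":0.1,"spin":0,"gripper":-1}
    - {"tx":-0.36,"ty":0.45,"tz":0.18,"spin":0,"gripper":-1}
    - {"tx":-0.36,"ty":0.45,"tz":0.18,"spin":0,"gripper":-1}

```text
clock: 1.7
position: [460.7, -285.6, 198.4]
ee_rot: [0.072, 0.997, 0.001, -0.002]
contact_force: [-0.1, -0.7, 0.7]
gripper_width: 85.3
```

Run:
```python
from h import *
delta([460,-287,200],81.6)
d=get_image('wrist');save('w2',d['frame']);import pickle;pickle.dump(d,open('w2.pkl','wb'))
```

```text
clk 1.7 pos [ 460.7 -285.6  198.4] F [-0.14 -0.7   0.65] w 85.3 ya 81.78 tilt [-0.0032  0.0013 -1.    ] -> [ 0.0018 -0.0061 -0.0064] spin 0.0041
```

View pics/w2.png

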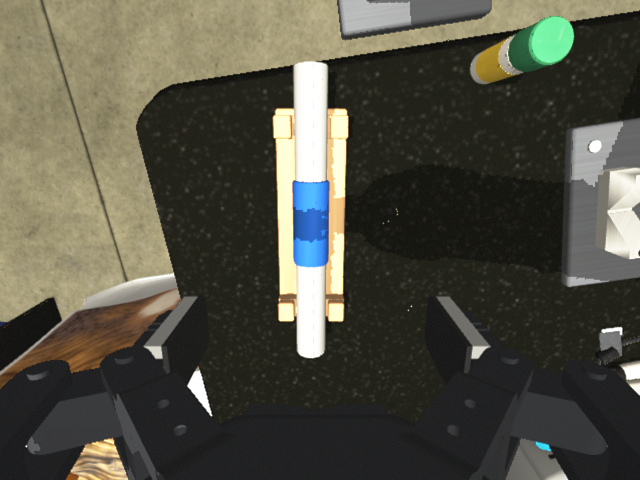

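The wrist view shows the sleeve at about (311,222) and the roller running nearly vertical from (311,65) to (311,355), with the glue stick at (530,50). I'll measure by casting rays onto the roller's axis plane.

```bash
cat >> h.py <<'E'
def ray(d,uv,z):
    K=d['mtx'];T=np.linalg.inv(d['world_to_cam']);uv=np.atleast_2d(uv).astype(float)
    r=np.c_[(uv[:,0]-K[0,2])/K[0,0],-(uv[:,1]-K[1,2])/K[1,1],-np.ones(len(uv))]@T[:3,:3].T
    return T[:3,3]+r*((z-T[2,3])/r[:,2])[:,None]
E
python3 - <<'E'
from h import *
import pickle
d=pickle.load(open('w2.pkl','rb'));f=d['frame'];hsv=cv2.cvtColor(f,cv2.COLOR_RGB2HSV).astype(int)
blue=(hsv[...,0]>100)&(hsv[...,0]<125)&(hsv[...,1]>120); blue[:,:270]=0;blue[:,360:]=0;blue[:170]=0;blue[280:]=0
L=[];
for v in range(186,260,4):
    c=np.where(blue[v])[0];L.append((v,c.min(),c.max(),(c.min()+c.max())/2))
L=np.array(L);rows=np.where(blue.sum(1)>20)[0];print(rows.min(),rows.max());print(L[::4])
white=(hsv[...,1]<40)&(hsv[...,2]>150);white[:,:285]=0;white[:,340:]=0
W=[]
for v in list(range(72,175,4))+list(range(272,350,4)):
    c=np.where(white[v])[0];W.append((v,(c.min()+c.max())/2))
W=np.array(W); allp=np.r_[L[:,[3,0]],W[:,::-1]]
P=ray(d,allp,31)
pf=np.polyfit(P[:,0],P[:,1],1);print('axis ang',np.degrees(np.arctan(pf[0])),'resid',np.std(P[:,1]-np.polyval(pf,P[:,0])))
c=np.where(white[60:370].sum(1)>8)[0]+60;print('ends rows',c.min(),c.max())
e=ray(d,[[311,c.min()],[311,c.max()]],31);print(e)
b=ray(d,[[311,rows.min()],[311,rows.max()]],46);print(b,b.mean(0), 'axis y at mid',np.polyval(pf,b.mean(0)[0]),np.polyval(pf,e.mean(0)[0]))
C=cloud(d);m=blue;print('cloud blue',np.median(C[m],0),np.percentile(C[m][:,2],97))
dk=(hsv[...,2]<50)&(C[...,0]>400)&(C[...,1]<-200);print('desk',np.median(C[dk][:,2]))
E
```

```text
182 265
[[186.  293.  328.  310.5]
 [202.  293.  327.  310. ]
 [218.  294.  327.  310.5]
 [234.  294.  327.  310.5]
 [250.  294.  327.  310.5]]
axis ang -8.276584039204472 resid 2.0189709190440532
ends rows 62 357
[[ 340.71217124 -272.69666165   31.        ]
 [ 587.00237894 -309.33293929   31.        ]]
[[ 426.39355952 -285.22821296   46.        ]
 [ 492.82527897 -295.11009556   46.        ]] [ 459.60941925 -290.16915426   46.        ] axis y at mid -290.03795997225336 -290.655882242952
cloud blue [ 458.52881571 -290.60057989   43.7162052 ] 46.312442951992985
desk 215.2686418884021
```

Run:
```python
from h import *
delta([460,-290.2,27],81.72)
```

```text
clk 1.75 pos [ 460.1 -286.6  199.4] F [-1.03  0.18 -0.02] w 85.2 ya 81.71 tilt [-2.1e-03  5.0e-04 -1.0e+00] -> [-0.0032 -0.0145  0.6894] spin -0.0002
```

play_rows:
  targets:
    - {"tx":0,"ty":-0.005,"tz":0.12,"spin":0,"gripper":-1}
    - {"tx":0,"ty":-0.01,"tz":0.25,"spin":0,"gripper":-1}
    - {"tx":0,"ty":-0.0145,"tz":0.4,"spin":0,"gripper":-1}
    - {"tx":0,"ty":-0.0145,"tz":0.5,"spin":0,"gripper":-1}
    - {"tx":0,"ty":-0.0145,"tz":0.6,"spin":0,"gripper":-1}
    - {"tx":0,"ty":-0.0145,"tz":0.65,"spin":0,"gripper":-1}
    - {"tx":0,"ty":-0.0145,"tz":0.69,"spin":0,"gripper":-1}
    - {"tx":0,"ty":-0.0145,"tz":0.69,"spin":0,"gripper":-1}
    - {"tx":0,"ty":-0.0145,"tz":0.69,"spin":0,"gripper":-1}

```text
clock: 2.88
position: [460.0, -291.1, 28.6]
ee_rot: [0.073, 0.997, -0.0, 0.001]
contact_force: [0.4, -0.7, -0.6]
gripper_width: 85.4
```

Run:
```python
from h import *
delta([460,-290.2,27],81.72)
```

```text
clk 2.88 pos [ 460.  -291.1   28.6] F [ 0.37 -0.71 -0.58] w 85.4 ya 81.59 tilt [ 1.6e-03 -6.0e-04 -1.0e+00] -> [0.0004 0.0034 0.0064] spin -0.0028
```

Next I'll close the gripper in place.

play_rows:
  targets:
    - {"tx":0,"ty":0.0,"tz":0.004,"spin":0,"gripper":0}
    - {"tx":0,"ty":0.0,"tz":0.004,"spin":0,"gripper":0.2}
    - {"tx":0,"ty":0.0,"tz":0.004,"spin":0,"gripper":0.3}
    - {"tx":0,"ty":0.0,"tz":0.004,"spin":0,"gripper":0.6}
    - {"tx":0,"ty":0.0,"tz":0.004,"spin":0,"gripper":1}
    - {"tx":0,"ty":0.0,"tz":0.004,"spin":0,"gripper":1}
    - {"tx":0,"ty":0.0,"tz":0.004,"spin":0,"gripper":1}
    - {"tx":0,"ty":0.0,"tz":0.004,"spin":0,"gripper":1}

```text
clock: 3.88
position: [459.6, -290.9, 27.2]
ee_rot: [0.073, 0.997, -0.0, 0.0]
contact_force: [-0.7, 0.5, 5.2]
gripper_width: 28.1
```

Run:
```python
from h import *
delta([460,-290.2,27],81.72)
```

```text
clk 3.88 pos [ 459.6 -290.9   27.2] F [-0.71  0.49  5.21] w 28.1 ya 81.59 tilt [ 5.e-04 -3.e-04 -1.e+00] -> [-0.001   0.0031  0.0008] spin -0.0028
```

play_rows:
  targets:
    - {"tx":0,"ty":0.0,"tz":-0.03,"spin":0,"gripper":1}
    - {"tx":0,"ty":0.0,"tz":-0.1,"spin":0,"gripper":1}
    - {"tx":0,"ty":0.0,"tz":-0.2,"spin":0,"gripper":1}
    - {"tx":0,"ty":0.0,"tz":-0.33,"spin":0,"gripper":1}
    - {"tx":0,"ty":0.0,"tz":-0.46,"spin":0,"gripper":1}
    - {"tx":0,"ty":0.0,"tz":-0.58,"spin":0,"gripper":1}
    - {"tx":0,"ty":0.0,"tz":-0.66,"spin":0,"gripper":1}
    - {"tx":0,"ty":0.0,"tz":-0.7,"spin":0,"gripper":1}
    - {"tx":0,"ty":0.0,"tz":-0.7,"spin":0,"gripper":1}

```text
clock: 5.0
position: [459.2, -290.6, 201.5]
ee_rot: [0.074, 0.997, 0.0, -0.0]
contact_force: [-0.2, -0.4, -2.8]
gripper_width: 28.8
```

Run:
```python
from h import *
delta([488,-100,200],0)
d=get_image('wrist');save('w3',d['frame']);import pickle;pickle.dump(d,open('w3.pkl','wb'))
```

```text
clk 5.0 pos [ 459.2 -290.6  201.5] F [-0.15 -0.36 -2.78] w 28.8 ya 81.57 tilt [-1.e-04  6.e-04 -1.e+00] -> [-0.0022  0.7709  0.0066] spin 1.8126
```

View pics/w3.png

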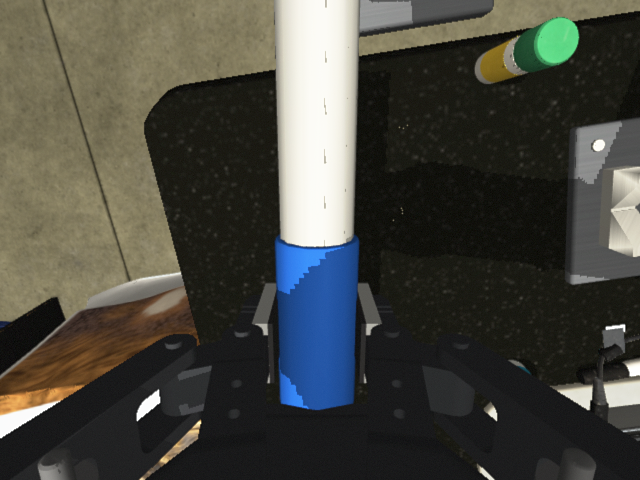

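The roller is held well, aligned with the jaws. Turning by about -98° keeps the last joint in range and puts the camera on the free -y side. I'll move over toward the fixture, offset to the base side so the held roller doesn't hide the V-blocks.

play_rows:
  targets:
    - {"tx":0.03,"ty":0.06,"tz":-0.03,"spin":-0.15,"gripper":1}
    - {"tx":0.06,"ty":0.15,"tz":-0.06,"spin":-0.35,"gripper":1}
    - {"tx":0.1,"ty":0.26,"tz":-0.12,"spin":-0.55,"gripper":1}
    - {"tx":0.14,"ty":0.38,"tz":-0.12,"spin":-0.75,"gripper":1}
    - {"tx":0.17,"ty":0.48,"tz":-0.12,"spin":-0.92,"gripper":1}
    - {"tx":0.18,"ty":0.52,"tz":-0.12,"spin":-1.0,"gripper":1}
    - {"tx":0.18,"ty":0.52,"tz":-0.12,"spin":-1.0,"gripper":1}

```text
clock: 5.92
position: [433.3, -155.0, 230.8]
ee_rot: [-0.314, 0.949, 0.001, -0.001]
contact_force: [-0.6, 0.6, -3.7]
gripper_width: 28.2
```

Run:
```python
from h import *
delta([410,-20,230],180)
print(read_state()['joints'])
```

```text
clk 5.92 pos [ 433.3 -155.   230.8] F [-0.6   0.56 -3.69] w 28.2 ya 126.61 tilt [-2.2e-03  4.0e-04 -1.0e+00] -> [-0.2473  0.4888  0.0036] spin -1.1864
[ 1.09119466e-02  1.15004261e-01 -3.98542892e-01 -4.73725458e-04
 -1.05947306e+00 -9.42511943e-01]
```

play_rows:
  targets:
    - {"tx":-0.03,"ty":0.06,"tz":0,"spin":-0.15,"gripper":1}
    - {"tx":-0.08,"ty":0.15,"tz":0,"spin":-0.35,"gripper":1}
    - {"tx":-0.13,"ty":0.26,"tz":0,"spin":-0.55,"gripper":1}
    - {"tx":-0.18,"ty":0.36,"tz":0,"spin":-0.75,"gripper":1}
    - {"tx":-0.22,"ty":0.44,"tz":0,"spin":-0.92,"gripper":1}
    - {"tx":-0.24,"ty":0.48,"tz":0,"spin":-1.0,"gripper":1}
    - {"tx":-0.24,"ty":0.48,"tz":0,"spin":-1.0,"gripper":1}

```text
clock: 6.8
position: [410.6, -23.5, 231.5]
ee_rot: [-0.653, 0.757, 0.0, -0.0]
contact_force: [1.0, -0.4, -2.8]
gripper_width: 28.6
```

play_rows:
  targets:
    - {"tx":0,"ty":0,"tz":0,"spin":-0.1,"gripper":1}
    - {"tx":0,"ty":0,"tz":0,"spin":-0.185,"gripper":1}
    - {"tx":0,"ty":0,"tz":0,"spin":-0.185,"gripper":1}
    - {"tx":0,"ty":0,"tz":0,"spin":-0.185,"gripper":1}

```text
clock: 7.3
position: [410.6, -23.9, 231.7]
ee_rot: [-0.706, 0.709, 0.0, -0.0]
contact_force: [-0.5, -1.1, -3.4]
gripper_width: 28.5
```

Run:
```python
from h import *
delta([410,-20,230],180)
import pickle
d=get_image('wrist');save('w4',d['frame']);pickle.dump(d,open('w4.pkl','wb'))
```

```text
clk 7.3 pos [410.6 -23.9 231.7] F [-0.49 -1.1  -3.41] w 28.5 ya 179.77 tilt [-3.e-04 -2.e-04 -1.e+00] -> [-0.0157  0.0026  0.0068] spin -0.0052
```

View pics/w4.png

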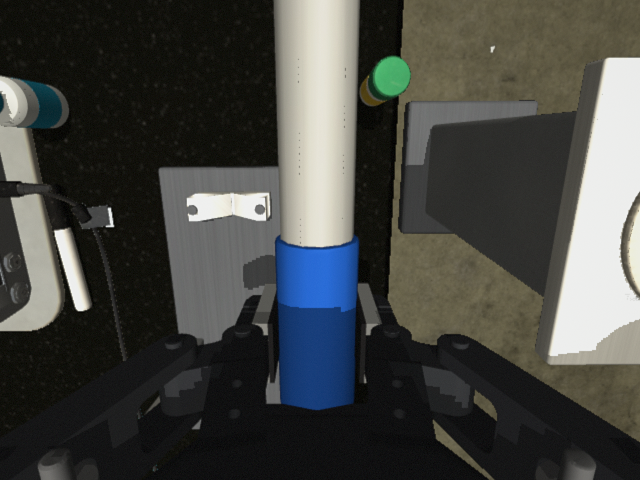

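The wrist view shows the -y V-block at (229,206) with its valley near column 232, and the plate's left edge from (160,168) to (178,340). The other block is hidden by the gripper.

Run:
```python
from h import *
import pickle
d=pickle.load(open('w4.pkl','rb'));f=d['frame']
save('w4z',cv2.resize(f[150:350,150:290],None,fx=4,fy=3,interpolation=cv2.INTER_CUBIC)[:600])
g=cv2.cvtColor(f,cv2.COLOR_RGB2GRAY)
C=cloud(d)
print('plate z',np.median(C[230:300,200:230,2]),'V top z',[C[206,c].round(1).tolist() for c in range(186,272,6)])
print(C[210,188:270:4].round(1)[:,0].tolist())
# left plate edge
E=[]
for v in range(175,335,5):
    row=g[v,140:200].astype(int);j=np.argmax(np.diff(cv2.GaussianBlur(row.astype(np.float32)[None],(5,1),0)[0]));E.append((140+j+.5,v))
P=ray(d,E,12);pf=np.polyfit(P[:,1],P[:,0],1);print('plate +x edge: x at y=50',np.polyval(pf,50),'slope',pf[0],'res',np.std(P[:,0]-np.polyval(pf,P[:,1])))
T=[]
for u in range(175,270,5):
    if 185<u<275:pass
    col=cv2.GaussianBlur(g[150:185,u].astype(np.float32)[None],(5,1),0)[0];T.append((u,150+np.argmax(np.diff(col))+.5))
P=ray(d,T,12);pf=np.polyfit(P[:,0],P[:,1],1);print('plate -y edge y at x=488',np.polyval(pf,488),'slope',pf[0])
# V block white mask
m=((g>150)).astype(np.uint8);m[:,275:]=0;m[:150]=0;m[260:]=0;m[:,:165]=0
k,lab,st,ce=cv2.connectedComponentsWithStats(m);i=1+st[1:,4].argmax();print(st[i])
cn=max(cv2.findContours((lab==i).astype(np.uint8),0,2)[0],key=cv2.contourArea);
rc=cv2.minAreaRect(cn);print(rc,ray(d,cv2.boxPoints(rc),50).round(1).tolist())
```

```text
plate z 11.76807393053977 V top z [[536.7, -28.5, 12.7], [517.0, -36.0, 53.2], [513.5, -35.0, 48.3], [509.4, -34.4, 44.8], [505.7, -33.4, 39.7], [501.4, -32.7, 36.0], [497.1, -31.9, 32.0], [492.7, -31.0, 27.4], [488.2, -30.3, 23.3], [480.6, -32.0, 32.6], [474.0, -33.0, 38.4], [467.5, -34.2, 44.9], [460.8, -35.9, 53.9], [456.4, -35.0, 49.6], [455.0, -29.6, 20.5]]
[520.8, 517.2, 514.1, 512.6, 509.6, 507.4, 504.4, 501.4, 498.7, 495.9, 493.1, 490.0, 485.8, 481.0, 476.3, 471.8, 467.7, 463.0, 459.2, 456.1, 455.2]
plate +x edge: x at y=50 557.3088246556871 slope 0.09337940197286747 res 9.140138632050983
plate -y edge y at x=488 -65.07028733067746 slope -0.014088665528643326
[ 187  193   83   28 1872]
((228.0, 206.5), (27.0, 82.0), 90.0) [[521.3, -46.6, 50.0], [451.6, -46.3, 50.0], [452.5, -22.8, 50.0], [523.6, -23.1, 50.0]]
```

View pics/w4z.png

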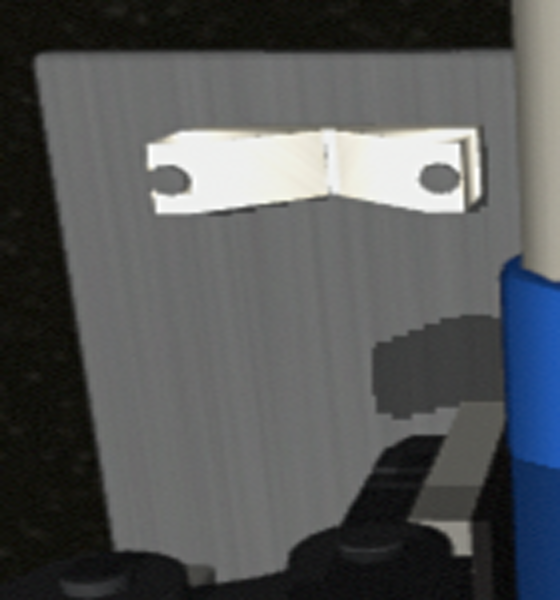

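I'll shift +y to get both V-blocks in one view.

play_rows:
  targets:
    - {"tx":-0.06,"ty":0,"tz":0,"spin":0,"gripper":1}
    - {"tx":-0.18,"ty":0,"tz":0,"spin":0,"gripper":1}
    - {"tx":-0.34,"ty":0,"tz":0,"spin":0,"gripper":1}
    - {"tx":-0.46,"ty":0,"tz":0,"spin":0,"gripper":1}
    - {"tx":-0.54,"ty":0,"tz":0,"spin":0,"gripper":1}
    - {"tx":-0.54,"ty":0,"tz":0,"spin":0,"gripper":1}
    - {"tx":-0.54,"ty":0,"tz":0,"spin":0,"gripper":1}

```text
clock: 8.22
position: [410.5, 111.6, 231.7]
ee_rot: [-0.707, 0.708, 0.0, -0.0]
contact_force: [-0.4, 0.2, -3.0]
gripper_width: 28.4
```

Run:
```python
from h import *
delta([410,110,230],180)
import pickle
d=get_image('wrist');save('w5',d['frame']);pickle.dump(d,open('w5.pkl','wb'))
```

```text
clk 8.22 pos [410.5 111.6 231.7] F [-0.38  0.17 -2.99] w 28.4 ya 179.92 tilt [-4.e-04 -3.e-04 -1.e+00] -> [0.0063 0.0021 0.0069] spin -0.0018
```

View pics/w5.png

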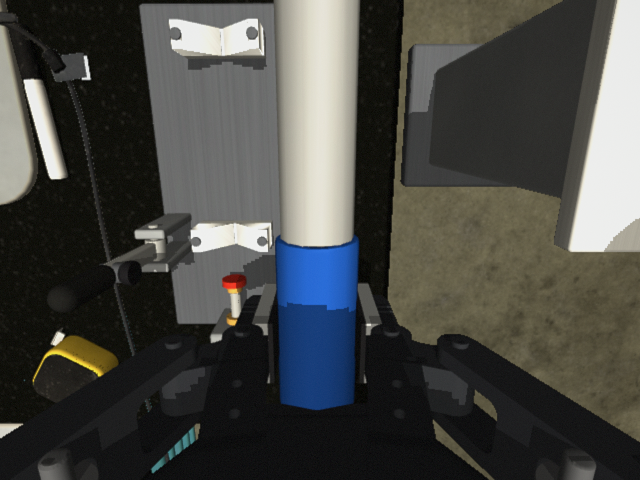

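Both V-blocks are now in view at (217,38) and (231,237), with the red stop at (234,283) and the clamp handle's tip at (62,298). I'll fit the V flanks.

Run:
```python
from h import *
import pickle
for nm,boxes in [('w4',[(187,228,196,218),(240,265,196,218)]),('w5',[(180,217,24,52),(226,260,24,52),(195,231,226,248),(240,268,226,248)])]:
    d=pickle.load(open(nm+'.pkl','rb'));C=cloud(d);
    gx=np.gradient(C[...,2],axis=1)
    res=[]
    for (u0,u1,v0,v1) in boxes:
        P=C[v0:v1,u0:u1].reshape(-1,3);P=P[(P[:,2]>28)&(P[:,2]<46)]
        # ransac-ish: z=a x+b y+c with |a|~1
        best=None
        w=np.ones(len(P),bool)
        sgn=1 if P[:,0].mean()>487 else -1
        c=np.median(P[:,2]-sgn*P[:,0]);r=P[:,2]-sgn*P[:,0]-c;w=abs(r)<2.5
        c=P[w][:,2].mean()-sgn*P[w][:,0].mean()
        A=np.c_[P[w][:,0],np.ones(w.sum())];sl=np.linalg.lstsq(A,P[w][:,2],rcond=None)[0]
        res.append((sgn,c,w.sum(),P[w][:,1].min(),P[w][:,1].max(),sl,np.std(P[w][:,2]-sgn*P[w][:,0]-c)))
    for i in range(0,len(res),2):
        a,b=res[i],res[i+1]
        # z=x+ca ; z=-x+cb
        print(nm,'x',(b[1]-a[1])/2,'z',(a[1]+b[1])/2,'slopes',a[5][0],b[5][0],'n',a[2],b[2],'y',a[3:5],b[3:5],'sd',a[6],b[6], 'free x',(b[5][1]-a[5][1])/(a[5][0]-b[5][0]))
d=pickle.load(open('w5.pkl','rb'));f=d['frame'];g=cv2.GaussianBlur(cv2.cvtColor(f,cv2.COLOR_RGB2GRAY),(5,5),0).astype(float)
E=[]
for v in list(range(12,205,4))+list(range(280,320,4)):
    lo=125 if v<240 else 150
    j=np.argmax(np.diff(g[v,lo:lo+45]));E.append((lo+j+.5,v))
E=np.array(E);P=ray(d,E,12);w=np.ones(len(P),bool)
for _ in range(5):
    pf=np.polyfit(P[w,1],P[w,0],1);r=P[:,0]-np.polyval(pf,P[:,1]);w=abs(r)<max(1,2*np.median(abs(r)))
print('plate edge x at y=50',np.polyval(pf,50)-72,'dx/dy',pf[0],w.sum(),r[w].std())
hsv=cv2.cvtColor(f,cv2.COLOR_RGB2HSV);red=((hsv[...,0]<6)|(hsv[...,0]>174))&(hsv[...,1]>150)&(hsv[...,2]>80);red[:260]=0;red[310:]=0
v,u=np.where(red);print('red',u.min(),u.max(),v.min(),v.max());C=cloud(d);print(np.median(C[red],0),C[red].min(0),C[red].max(0));print('face ray at 42.4',ray(d,[[234,v.min()]],53))
C=cloud(d);print('handle tip',C[295:300,60:66].reshape(-1,3).mean(0))
b=(C[...,2]>62)&(C[...,2]<74)&(C[...,1]>200);b[:,290:]=0;b[345:]=0;print('bracket top',np.median(C[b],0) if b.any() else 0,C[b].min(0),C[b].max(0))
```

```text
w4 x 489.0701107909013 z 23.764821488470204 slopes 0.9765757617986526 -0.9916470963936829 n 549 285 y (np.float64(-42.37395383762884), np.float64(-22.502997737310707)) (np.float64(-42.67066295070914), np.float64(-22.29568699525278)) sd 0.897668714019365 0.5422748811937093 free x 488.9727778622021
w5 x 489.06545356820294 z 23.872904615430514 slopes 0.9615362107465842 -0.9836146426573358 n 761 482 y (np.float64(-42.454845595931), np.float64(-22.06536004568533)) (np.float64(-42.29935686082997), np.float64(-22.257502257478613)) sd 0.9344957538570455 0.6273224296764174 free x 488.910437444926
w5 x 488.3340315856189 z 23.70331215986522 slopes 0.9722820224998455 -0.9970722991234874 n 506 316 y (np.float64(121.1507568688184), np.float64(141.74529334138774)) (np.float64(121.2688018591715), np.float64(141.7261867718968)) sd 0.9237574564080158 0.5933692368005234 free x 488.1647104551755
plate edge x at y=50 487.3932799658653 dx/dy -0.004468120300331516 57 0.2544213755453889
red 222 244 274 288
[488.68192281 170.30150275  49.22385273] [411.12101983  42.54949627  11.76537796] [498.41995836 177.57424238 360.09370864]
face ray at 42.4 [[485.11872412 161.59177068  53.        ]]
handle tip [552.49539364 128.65357705 172.7646621 ]
bracket top [502.4223627  215.77475241  66.9409858 ] [496.42658789 212.6721733   62.24132553] [507.61587238 221.54722778  69.34337625]
```

The fits agree well. The V axis runs through (489.0,-32.4) and (488.3,131.5), so the origin is about (488.65,49.5) and the axis is turned about 0.26°. The valley height is 23.8, which puts the seat at 42.2. I'll move above the place position, with the roller's middle 22 mm short of the fixture's origin.

play_rows:
  targets:
    - {"tx":0.04,"ty":-0.04,"tz":0,"spin":-0.008,"gripper":1}
    - {"tx":0.12,"ty":-0.12,"tz":0,"spin":-0.008,"gripper":1}
    - {"tx":0.22,"ty":-0.21,"tz":0,"spin":-0.008,"gripper":1}
    - {"tx":0.3,"ty":-0.28,"tz":0,"spin":-0.008,"gripper":1}
    - {"tx":0.336,"ty":-0.313,"tz":0.05,"spin":-0.008,"gripper":1}
    - {"tx":0.336,"ty":-0.313,"tz":0.15,"spin":-0.008,"gripper":1}
    - {"tx":0.336,"ty":-0.313,"tz":0.27,"spin":-0.008,"gripper":1}
    - {"tx":0.336,"ty":-0.313,"tz":0.37,"spin":-0.008,"gripper":1}
    - {"tx":0.336,"ty":-0.313,"tz":0.44,"spin":-0.008,"gripper":1}
    - {"tx":0.336,"ty":-0.313,"tz":0.48,"spin":-0.008,"gripper":1}
    - {"tx":0.336,"ty":-0.313,"tz":0.48,"spin":-0.008,"gripper":1}
    - {"tx":0.336,"ty":-0.313,"tz":0.48,"spin":-0.008,"gripper":1}

```text
clock: 9.78
position: [489.4, 27.5, 112.5]
ee_rot: [0.709, -0.705, 0.0, -0.001]
contact_force: [-0.5, -0.1, -1.9]
gripper_width: 28.3
```

Run:
```python
from h import *
delta([488.75,27.5,45],180.26)
import pickle
for n in ['wrist','scene']:
    d=get_image(n);save('6'+n,d['frame']);pickle.dump(d,open('6'+n+'.pkl','wb'))
save('6sz',cv2.resize(d['frame'][200:350,220:400],None,fx=4,fy=4,interpolation=cv2.INTER_CUBIC))
for _ in range(3): delta([488.75,27.5,45],180.26); get_image('wrist')
```

```text
clk 9.78 pos [489.4  27.5 112.5] F [-0.49 -0.13 -1.94] w 28.3 ya -179.72 tilt [ 1.4e-03  4.0e-04 -1.0e+00] -> [2.000e-04 3.100e-03 2.698e-01] spin 0.0004
clk 9.88 pos [489.4  27.6 112.6] F [-0.21 -0.16 -2.53] w 28.2 ya -179.73 tilt [ 1.7e-03  6.0e-04 -1.0e+00] -> [0.0005 0.0031 0.2704] spin 0.0003
clk 9.93 pos [489.3  27.5 112.5] F [-1.03  0.42 -3.25] w 28.3 ya -179.73 tilt [ 1.6e-03  6.0e-04 -1.0e+00] -> [0.0003 0.0028 0.2701] spin 0.0002
clk 9.97 pos [489.2  27.5 112.4] F [-0.21 -0.56 -2.07] w 28.4 ya -179.73 tilt [ 1.3e-03  5.0e-04 -1.0e+00] -> [2.000e-04 2.300e-03 2.698e-01] spin 0.0002
```

View pics/6sz.png

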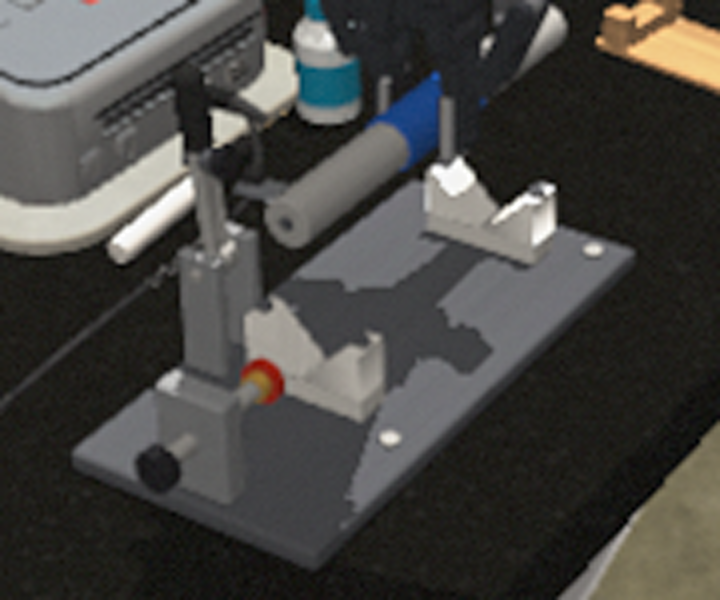

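View pics/6wrist.png

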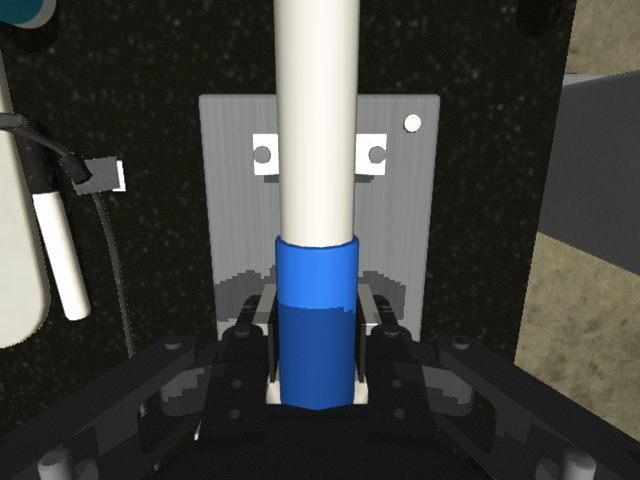

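The wrist view shows the roller lined up between the block's ends at columns 253 and 386. I'll check the centring and sleeve position numerically before lowering.

Run:
```python
from h import *
import pickle
d=pickle.load(open('6wrist.pkl','rb'));g=cv2.GaussianBlur(cv2.cvtColor(d['frame'],cv2.COLOR_RGB2GRAY),(3,3),0).astype(float)
L=[];
for v in range(140,170,4):
    l=240+np.argmax(np.diff(g[v,240:262]))+.5; r=376+np.argmin(np.diff(g[v,376:400]))+.5;L.append((v,l,r))
L=np.array(L);a=ray(d,L[:,[1,0]],50);b=ray(d,L[:,[2,0]],50);print('block',a[:,0].mean(),b[:,0].mean(),(a+b)[:,0].mean()/2,a[:,1].mean())
C=cloud(d)
R=[]
for v in range(20,235,5):
    x=np.where((C[v,:,2]>100)&(C[v,:,2]<140))[0];x=x[(x>265)&(x<370)];R.append((v,(x.min()+x.max())/2))
R=np.array(R);p=ray(d,R[:,::-1],116);print('roller axis',np.polyfit(p[:,1],p[:,0],1),np.polyval(np.polyfit(p[:,1],p[:,0],1),[-32,27]),p[:,1].min(),p[:,1].max())
m=C[100:235,310:324].reshape(-1,3);m=m[m[:,2]>110];print('top line z slope',np.polyfit(m[:,1],m[:,2],1),np.polyval(np.polyfit(m[:,1],m[:,2],1),[-60,0]))
bl=ray(d,[[317,240]],116+10);print('sleeve edge',bl)
```

```text
block 522.5831128667859 455.61480513976574 489.0989590032758 -32.33663434842777
roller axis [-5.57638736e-03  4.90157788e+02] [490.3362326  490.00722574] -75.28186377741467 -9.563563215739855
top line z slope [-2.24882219e-02  1.28146065e+02] [129.49535854 128.14606522]
sleeve edge [[490.09068011  -8.76312993 126.        ]]
```

play_rows:
  targets:
    - {"tx":0,"ty":0.004,"tz":0.03,"spin":0,"gripper":1}
    - {"tx":0,"ty":0.004,"tz":0.08,"spin":0,"gripper":1}
    - {"tx":0,"ty":0.004,"tz":0.14,"spin":0,"gripper":1}
    - {"tx":0,"ty":0.004,"tz":0.19,"spin":0,"gripper":1}
    - {"tx":0,"ty":0.004,"tz":0.23,"spin":0,"gripper":1}
    - {"tx":0,"ty":0.004,"tz":0.255,"spin":0,"gripper":1}
    - {"tx":0,"ty":0.004,"tz":0.268,"spin":0,"gripper":1}
    - {"tx":0,"ty":0.004,"tz":0.272,"spin":0,"gripper":1}
    - {"tx":0,"ty":0.004,"tz":0.272,"spin":0,"gripper":1}

```text
clock: 11.15
position: [488.1, 27.5, 44.1]
ee_rot: [0.709, -0.705, 0.0, -0.0]
contact_force: [0.6, -0.9, -2.5]
gripper_width: 28.2
```

Run:
```python
from h import *
delta([488.35,27.5,38.6],180.26)
d=get_image('scene');save('7sz',cv2.resize(d['frame'][200:350,220:400],None,fx=4,fy=4,interpolation=cv2.INTER_CUBIC))
delta([488.35,27.5,38.6],180.26)
```

```text
clk 11.15 pos [488.1  27.5  44.1] F [ 0.61 -0.89 -2.49] w 28.2 ya -179.73 tilt [ 7.e-04  2.e-04 -1.e+00] -> [-0.0001 -0.0008  0.0219] spin 0.0002
clk 11.2 pos [488.1  27.5  44.1] F [-0.47 -0.09 -2.86] w 28.2 ya -179.73 tilt [ 8.e-04  3.e-04 -1.e+00] -> [-0.0001 -0.0008  0.0222] spin 0.0003
```

View pics/7sz.png

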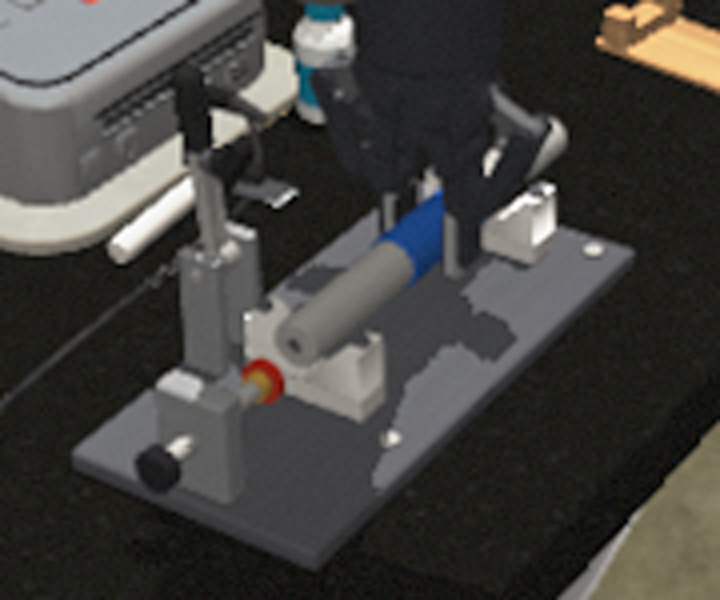

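The roller is just above both V's and clear of the stop. I'll lower it in small steps.

play_rows:
  targets:
    - {"tx":0,"ty":0,"tz":0.004,"spin":0,"gripper":1}
    - {"tx":0,"ty":0,"tz":0.008,"spin":0,"gripper":1}
    - {"tx":0,"ty":0,"tz":0.012,"spin":0,"gripper":1}
    - {"tx":0,"ty":0,"tz":0.012,"spin":0,"gripper":1}

```text
clock: 11.7
position: [487.8, 27.4, 40.7]
ee_rot: [0.709, -0.705, -0.0, 0.0]
contact_force: [-0.1, -0.3, -3.2]
gripper_width: 28.3
```

play_rows:
  targets:
    - {"tx":0,"ty":0,"tz":0.003,"spin":0,"gripper":1}
    - {"tx":0,"ty":0,"tz":0.003,"spin":0,"gripper":1}

```text
clock: 11.95
position: [487.9, 27.4, 40.0]
ee_rot: [0.709, -0.705, -0.0, 0.0]
contact_force: [-0.9, 0.3, -4.1]
gripper_width: 28.3
```

play_rows:
  targets:
    - {"tx":0,"ty":0,"tz":0.003,"spin":0,"gripper":1}
    - {"tx":0,"ty":0,"tz":0.003,"spin":0,"gripper":1}

```text
clock: 12.2
position: [487.9, 27.4, 39.3]
ee_rot: [0.709, -0.705, -0.0, 0.0]
contact_force: [-0.3, -0.6, -3.3]
gripper_width: 28.3
```

play_rows:
  targets:
    - {"tx":0,"ty":0,"tz":0.003,"spin":0,"gripper":1}
    - {"tx":0,"ty":0,"tz":0.003,"spin":0,"gripper":1}

```text
clock: 12.45
position: [488.2, 27.4, 38.7]
ee_rot: [0.709, -0.705, 0.0, -0.0]
contact_force: [0.3, -0.5, -2.2]
gripper_width: 28.1
```

play_rows:
  targets:
    - {"tx":0,"ty":0,"tz":0.002,"spin":0,"gripper":1}
    - {"tx":0,"ty":0,"tz":0.002,"spin":0,"gripper":1}

```text
clock: 12.7
position: [488.3, 27.5, 38.6]
ee_rot: [0.709, -0.705, 0.0, -0.0]
contact_force: [-1.6, -0.4, 4.4]
gripper_width: 28.4
```

Contact on the V's is about 7 N. I'll open the jaws gradually.

play_rows:
  targets:
    - {"tx":0,"ty":0,"tz":0,"spin":0,"gripper":0.4}
    - {"tx":0,"ty":0,"tz":0,"spin":0,"gripper":0.2}
    - {"tx":0,"ty":0,"tz":0,"spin":0,"gripper":0}
    - {"tx":0,"ty":0,"tz":0,"spin":0,"gripper":0}
    - {"tx":0,"ty":0,"tz":0,"spin":0,"gripper":0}

```text
clock: 13.32
position: [487.9, 27.4, 37.9]
ee_rot: [0.709, -0.705, -0.0, 0.0]
contact_force: [1.1, 0.6, -0.5]
gripper_width: 42.7
```

Run:
```python
from h import *
delta([488.35,27.5,38.6],180.26)
d=get_image('scene');save('8sz',cv2.resize(d['frame'][200:350,220:400],None,fx=4,fy=4,interpolation=cv2.INTER_CUBIC))
d=get_image('wrist');save('8w',d['frame'])
C=cloud(d)
m=C[60:235,308:326].reshape(-1,3);m=m[(m[:,2]>30)&(m[:,2]<75)];p=np.polyfit(m[:,1],m[:,2],1);print(p,np.polyval(p,[-82,0,30]))
```

```text
clk 13.32 pos [487.9  27.4  37.9] F [ 1.05  0.64 -0.49] w 42.7 ya -179.73 tilt [-2.e-04 -1.e-04 -1.e+00] -> [-0.0005 -0.0018 -0.0027] spin 0.0002
[-1.50551779e-03  5.47356768e+01] [54.85912925 54.73567679 54.69051126]
```

View pics/8sz.png

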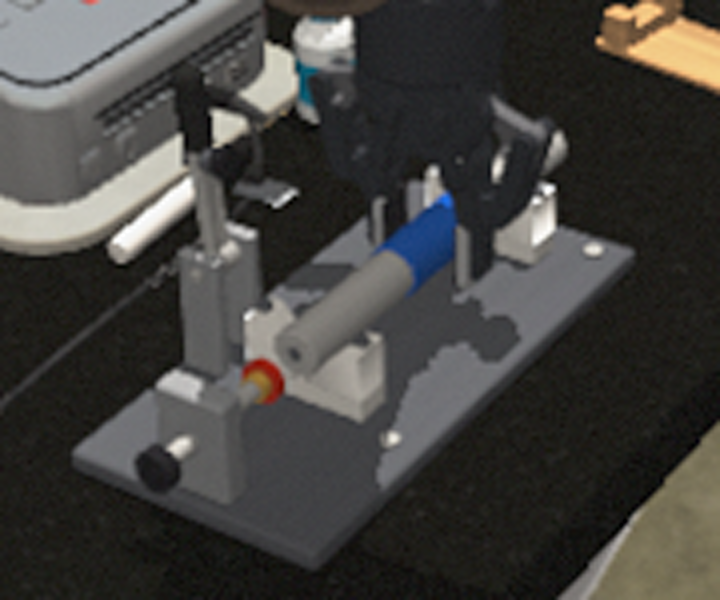

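View pics/8w.png

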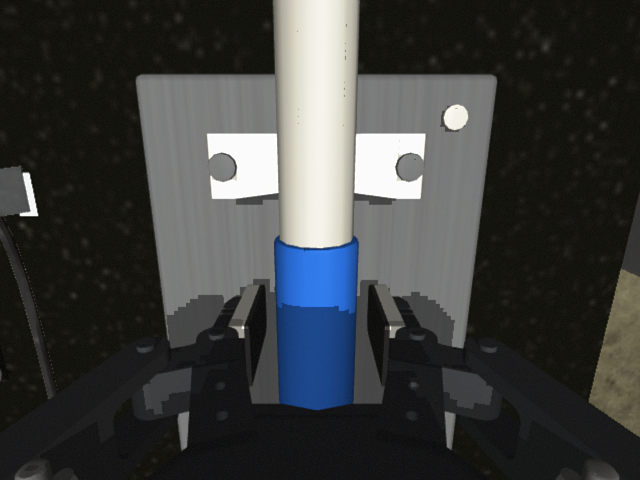

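The roller is seated: its top is level at 54.8 mm along its length. I'll raise the gripper, shut it, and go round to the roller's -y end.

play_rows:
  targets:
    - {"tx":0,"ty":0,"tz":-0.04,"spin":0,"gripper":0}
    - {"tx":0,"ty":0,"tz":-0.12,"spin":0,"gripper":0}
    - {"tx":0,"ty":0,"tz":-0.2,"spin":0,"gripper":0}
    - {"tx":0.04,"ty":0,"tz":-0.26,"spin":0,"gripper":0}
    - {"tx":0.14,"ty":0,"tz":-0.26,"spin":0,"gripper":0.5}
    - {"tx":0.28,"ty":0,"tz":-0.26,"spin":0,"gripper":1}
    - {"tx":0.42,"ty":0,"tz":-0.26,"spin":0,"gripper":1}
    - {"tx":0.54,"ty":0,"tz":-0.26,"spin":0,"gripper":1}
    - {"tx":0.6,"ty":0,"tz":-0.26,"spin":0,"gripper":1}
    - {"tx":0.6,"ty":0,"tz":-0.26,"spin":0,"gripper":1}
    - {"tx":0.6,"ty":0,"tz":-0.26,"spin":0,"gripper":1}

```text
clock: 14.8
position: [488.7, -122.0, 103.2]
ee_rot: [0.709, -0.705, 0.0, -0.0]
contact_force: [-0.2, 0.4, -0.7]
gripper_width: -0.4
```

Run:
```python
from h import *
delta([489.3,-122,40],180.26)
d=get_image('scene');save('9s',d['frame'])
d=get_image('top');save('9t',cv2.resize(d['frame'][200:360,180:420],None,fx=3,fy=3,interpolation=cv2.INTER_CUBIC))
d=get_image('wrist');save('9w',d['frame'])
```

```text
clk 14.8 pos [ 488.7 -122.   103.2] F [-0.18  0.39 -0.7 ] w -0.4 ya -179.69 tilt [ 2.e-04  1.e-04 -1.e+00] -> [ 1.000e-04 -2.400e-03  2.528e-01] spin 0.001
```

View pics/9s.png

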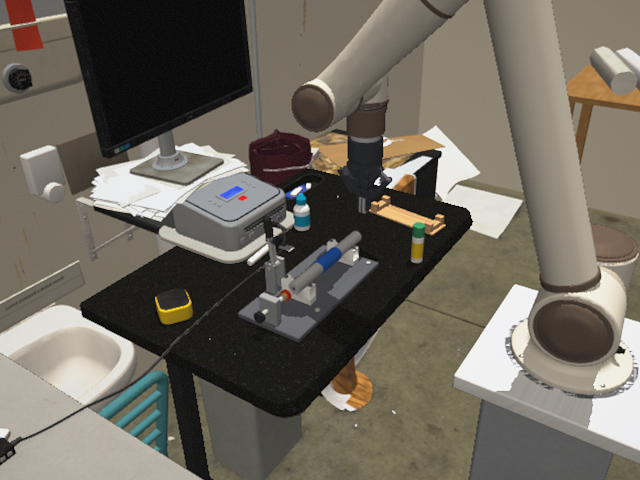

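View pics/9w.png

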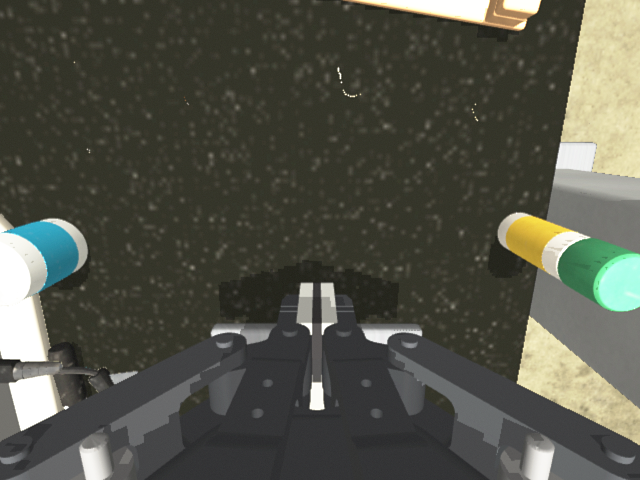

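View pics/9t.png

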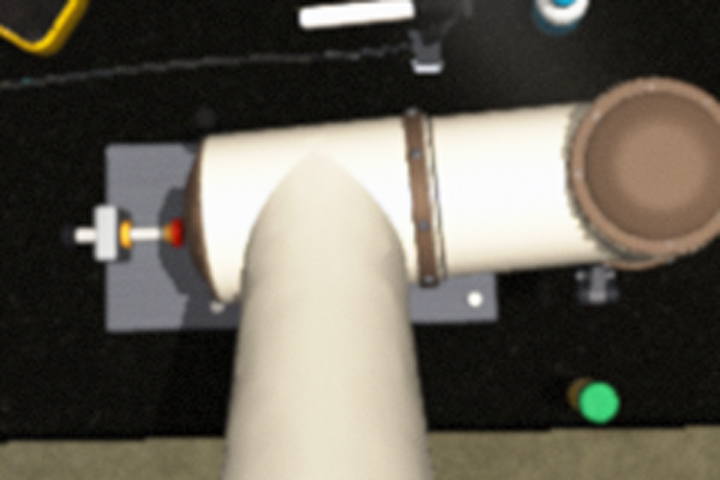

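The shut gripper is behind the roller's -y end, clear of the bottle and the glue stick. I'll lower it to axis height.

play_rows:
  targets:
    - {"tx":0,"ty":-0.002,"tz":0.04,"spin":0,"gripper":1}
    - {"tx":0,"ty":-0.002,"tz":0.11,"spin":0,"gripper":1}
    - {"tx":0,"ty":-0.002,"tz":0.18,"spin":0,"gripper":1}
    - {"tx":0,"ty":-0.002,"tz":0.23,"spin":0,"gripper":1}
    - {"tx":0,"ty":-0.002,"tz":0.252,"spin":0,"gripper":1}
    - {"tx":0,"ty":-0.002,"tz":0.252,"spin":0,"gripper":1}
    - {"tx":-0.02,"ty":-0.002,"tz":0.252,"spin":0,"gripper":1}
    - {"tx":-0.04,"ty":-0.002,"tz":0.252,"spin":0,"gripper":1}
    - {"tx":-0.04,"ty":-0.002,"tz":0.252,"spin":0,"gripper":1}

```text
clock: 16.08
position: [489.3, -112.1, 40.5]
ee_rot: [0.709, -0.705, 0.0, -0.0]
contact_force: [-0.1, 0.3, -0.4]
gripper_width: 0.2
```

Run:
```python
from h import *
delta([489.3,-112,40],180.26)
d=get_image('scene');save('10s',cv2.resize(d['frame'][180:330,270:450],None,fx=4,fy=4,interpolation=cv2.INTER_CUBIC))
delta([489.3,-112,40],180.26)
```

```text
clk 16.07 pos [ 489.3 -112.1   40.5] F [-0.11  0.27 -0.38] w 0.2 ya -179.68 tilt [ 9.e-04  1.e-04 -1.e+00] -> [-0.0006  0.      0.0019] spin 0.0012
clk 16.12 pos [ 489.3 -112.3   40.4] F [-0.66 -0.25 -0.17] w -0.0 ya -179.7 tilt [ 7.e-04  0.e+00 -1.e+00] -> [-0.0012 -0.0002  0.0016] spin 0.001
```

View pics/10s.png

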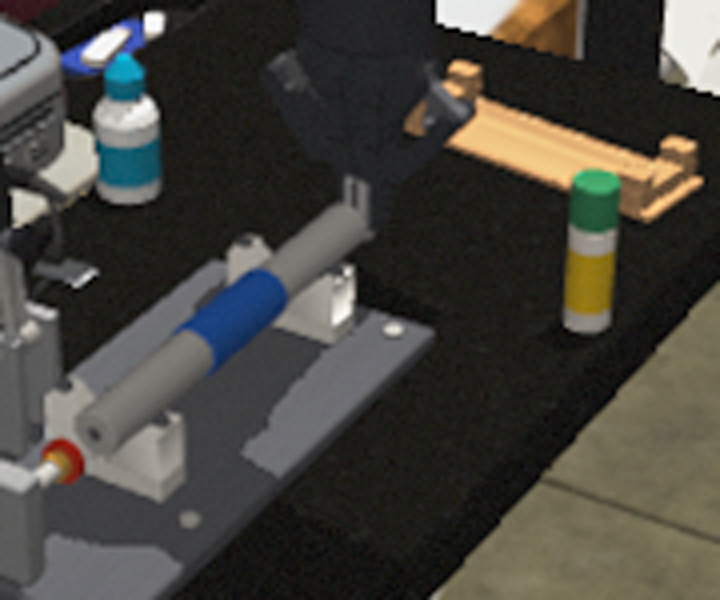

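The fingers are about 8 mm behind the roller's end. I'll push toward the stop in small steps and watch the force.

play_rows:
  targets:
    - {"tx":-0.008,"ty":0,"tz":0,"spin":0,"gripper":1}
    - {"tx":-0.016,"ty":0,"tz":0,"spin":0,"gripper":1}
    - {"tx":-0.022,"ty":0,"tz":0,"spin":0,"gripper":1}
    - {"tx":-0.028,"ty":0,"tz":0,"spin":0,"gripper":1}
    - {"tx":-0.034,"ty":0,"tz":0,"spin":0,"gripper":1}
    - {"tx":-0.04,"ty":0,"tz":0,"spin":0,"gripper":1}

```text
clock: 16.88
position: [489.0, -102.6, 40.1]
ee_rot: [0.709, -0.705, 0.0, 0.0]
contact_force: [-0.6, -1.9, -0.2]
gripper_width: -0.0
```

play_rows:
  targets:
    - {"tx":-0.005,"ty":0,"tz":0,"spin":0,"gripper":1}
    - {"tx":-0.01,"ty":0,"tz":0,"spin":0,"gripper":1}

```text
clock: 17.12
position: [489.0, -100.2, 40.1]
ee_rot: [0.709, -0.705, 0.0, 0.0]
contact_force: [-0.2, -2.3, 0.1]
gripper_width: 0.3
```

play_rows:
  targets:
    - {"tx":-0.005,"ty":0,"tz":0,"spin":0,"gripper":1}
    - {"tx":-0.01,"ty":0,"tz":0,"spin":0,"gripper":1}

```text
clock: 17.38
position: [489.0, -97.6, 40.1]
ee_rot: [0.709, -0.705, -0.0, 0.0]
contact_force: [0.6, -1.1, 0.3]
gripper_width: -0.1
```

play_rows:
  targets:
    - {"tx":-0.004,"ty":0,"tz":0,"spin":0,"gripper":1}
    - {"tx":-0.008,"ty":0,"tz":0,"spin":0,"gripper":1}

```text
clock: 17.62
position: [489.0, -95.6, 40.1]
ee_rot: [0.709, -0.705, -0.0, 0.0]
contact_force: [0.4, -1.2, -0.5]
gripper_width: 0.0
```

play_rows:
  targets:
    - {"tx":-0.004,"ty":0,"tz":0,"spin":0,"gripper":1}
    - {"tx":-0.008,"ty":0,"tz":0,"spin":0,"gripper":1}

```text
clock: 17.88
position: [489.0, -93.5, 40.1]
ee_rot: [0.709, -0.705, -0.0, 0.0]
contact_force: [-0.0, -3.2, -0.7]
gripper_width: -0.1
```

play_rows:
  targets:
    - {"tx":-0.002,"ty":0,"tz":0,"spin":0,"gripper":1}
    - {"tx":-0.004,"ty":0,"tz":0,"spin":0,"gripper":1}

```text
clock: 18.12
position: [489.0, -92.6, 40.1]
ee_rot: [0.709, -0.705, -0.0, -0.0]
contact_force: [0.6, -2.5, 0.3]
gripper_width: 0.0
```

play_rows:
  targets:
    - {"tx":-0.002,"ty":0,"tz":0,"spin":0,"gripper":1}
    - {"tx":-0.004,"ty":0,"tz":0,"spin":0,"gripper":1}

```text
clock: 18.38
position: [489.0, -91.6, 40.1]
ee_rot: [0.709, -0.705, 0.0, -0.0]
contact_force: [0.1, -2.0, 0.7]
gripper_width: -0.0
```

play_rows:
  targets:
    - {"tx":-0.004,"ty":0,"tz":0,"spin":0,"gripper":1}
    - {"tx":-0.008,"ty":0,"tz":0,"spin":0,"gripper":1}

```text
clock: 18.62
position: [489.0, -89.5, 40.1]
ee_rot: [0.709, -0.705, -0.0, 0.0]
contact_force: [1.0, -3.1, -0.3]
gripper_width: -0.1
```

play_rows:
  targets:
    - {"tx":-0.003,"ty":0,"tz":0,"spin":0,"gripper":1}
    - {"tx":-0.006,"ty":0,"tz":0,"spin":0,"gripper":1}

```text
clock: 18.88
position: [489.0, -88.0, 40.1]
ee_rot: [0.709, -0.705, 0.0, -0.0]
contact_force: [-0.2, -2.7, 0.7]
gripper_width: -0.3
```

play_rows:
  targets:
    - {"tx":-0.003,"ty":0,"tz":0,"spin":0,"gripper":1}
    - {"tx":-0.006,"ty":0,"tz":0,"spin":0,"gripper":1}

```text
clock: 19.12
position: [488.9, -86.6, 40.1]
ee_rot: [0.709, -0.705, 0.0, -0.0]
contact_force: [-0.5, -2.9, -0.3]
gripper_width: -0.3
```

play_rows:
  targets:
    - {"tx":-0.002,"ty":0,"tz":0,"spin":0,"gripper":1}
    - {"tx":-0.004,"ty":0,"tz":0,"spin":0,"gripper":1}

```text
clock: 19.38
position: [488.9, -85.6, 40.1]
ee_rot: [0.709, -0.705, -0.0, -0.0]
contact_force: [0.3, -2.3, -0.2]
gripper_width: -0.3
```

play_rows:
  targets:
    - {"tx":-0.002,"ty":0,"tz":0,"spin":0,"gripper":1}
    - {"tx":-0.004,"ty":0,"tz":0,"spin":0,"gripper":1}

```text
clock: 19.62
position: [488.9, -84.6, 40.1]
ee_rot: [0.709, -0.705, -0.0, -0.0]
contact_force: [0.7, -2.8, 0.7]
gripper_width: -0.5
```

Run:
```python
from h import *
d=get_image('scene');save('11s',cv2.resize(d['frame'][200:350,220:400],None,fx=4,fy=4,interpolation=cv2.INTER_CUBIC))
delta([489.3,-112,40],180.26)
```

```text
clk 19.68 pos [489.  -84.5  40.1] F [ 0.17 -1.41 -0.18] w -0.1 ya -179.73 tilt [ 1.e-04  0.e+00 -1.e+00] -> [ 0.1098 -0.0008  0.0004] spin 0.0003
```

View pics/11s.png

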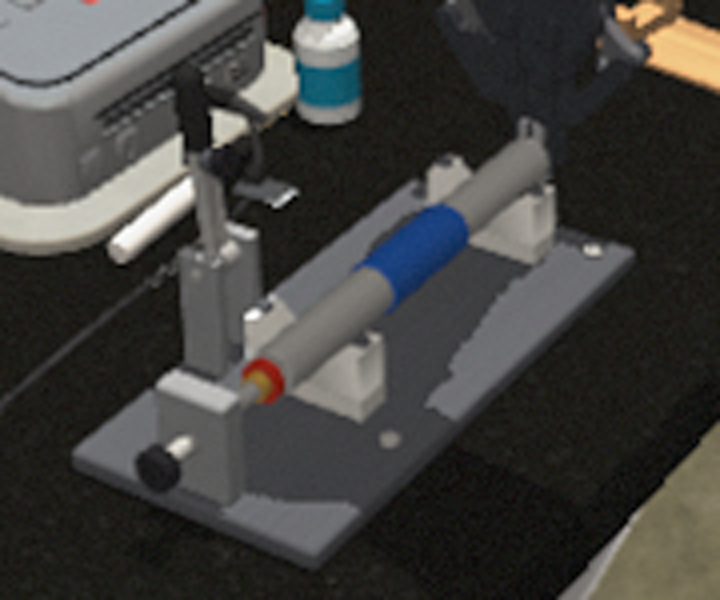

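The roller's end is now very near the red face. I'll continue in 0.5–1 mm steps.

play_rows:
  targets:
    - {"tx":-0.002,"ty":0,"tz":0,"spin":0,"gripper":1}
    - {"tx":-0.004,"ty":0,"tz":0,"spin":0,"gripper":1}

```text
clock: 19.92
position: [488.9, -83.6, 40.1]
ee_rot: [0.709, -0.705, 0.0, -0.0]
contact_force: [-0.3, -2.7, -0.1]
gripper_width: -0.2
```

play_rows:
  targets:
    - {"tx":-0.002,"ty":0,"tz":0,"spin":0,"gripper":1}
    - {"tx":-0.004,"ty":0,"tz":0,"spin":0,"gripper":1}

```text
clock: 20.18
position: [488.9, -82.6, 40.1]
ee_rot: [0.709, -0.705, -0.0, 0.0]
contact_force: [0.1, -2.4, -0.2]
gripper_width: 0.4
```

play_rows:
  targets:
    - {"tx":-0.002,"ty":0,"tz":0,"spin":0,"gripper":1}
    - {"tx":-0.004,"ty":0,"tz":0,"spin":0,"gripper":1}

```text
clock: 20.42
position: [488.9, -81.6, 40.1]
ee_rot: [0.709, -0.705, 0.0, -0.0]
contact_force: [1.4, -2.4, 0.8]
gripper_width: 0.4
```

play_rows:
  targets:
    - {"tx":-0.002,"ty":0,"tz":0,"spin":0,"gripper":1}
    - {"tx":-0.004,"ty":0,"tz":0,"spin":0,"gripper":1}

```text
clock: 20.68
position: [488.9, -80.6, 40.0]
ee_rot: [0.709, -0.705, -0.0, 0.0]
contact_force: [1.1, -2.6, -0.0]
gripper_width: 0.0
```

play_rows:
  targets:
    - {"tx":-0.002,"ty":0,"tz":0,"spin":0,"gripper":1}
    - {"tx":-0.004,"ty":0,"tz":0,"spin":0,"gripper":1}

```text
clock: 20.92
position: [488.9, -79.8, 40.1]
ee_rot: [0.709, -0.705, 0.0, 0.0]
contact_force: [1.3, -4.0, -0.4]
gripper_width: 0.0
```

play_rows:
  targets:
    - {"tx":-0.002,"ty":0,"tz":0,"spin":0,"gripper":1}
    - {"tx":-0.004,"ty":0,"tz":0,"spin":0,"gripper":1}

```text
clock: 21.18
position: [488.9, -79.0, 40.1]
ee_rot: [0.709, -0.705, 0.0, 0.0]
contact_force: [1.4, -6.7, -0.8]
gripper_width: -0.4
```

The stop force is now rising: about 6.7 N in total, less about 2.3 N of friction. I'll add 0.3 mm more and hold.

play_rows:
  targets:
    - {"tx":-0.0012,"ty":0,"tz":0,"spin":0,"gripper":1}
    - {"tx":-0.0012,"ty":0,"tz":0,"spin":0,"gripper":1}
    - {"tx":-0.0012,"ty":0,"tz":0,"spin":0,"gripper":1}

```text
clock: 21.55
position: [488.8, -78.8, 40.1]
ee_rot: [0.709, -0.705, 0.0, 0.0]
contact_force: [1.4, -6.1, -0.3]
gripper_width: 0.2
```

Run:
```python
from h import *
delta([489.3,-112,40],180.26)
for i in range(4): get_image('wrist');s=read_state();print(s['clock'],s['contact_force'].round(1),s['position'].round(2))
```

```text
clk 21.55 pos [488.8 -78.8  40.1] F [ 1.4  -6.09 -0.26] w 0.2 ya -179.74 tilt [-3.e-04 -5.e-04 -1.e+00] -> [ 0.1328 -0.0012  0.0003] spin 0.0001
21.6 [ 1.3 -5.4 -0.9] [488.88 -78.78  40.09]
21.65 [ 1.3 -6.1  0.7] [488.87 -78.79  40.08]
21.7 [ 0.6 -6.4 -1.4] [488.87 -78.79  40.08]
21.75 [ 1.5 -6.4 -0.6] [488.89 -78.79  40.09]
```

The force holds at about 6 N, roughly 4–5 N of it on the stop. Next I'll work out the clamp's position and the clearance on its far side from the stored clouds.

Run:
```python
from h import *
import pickle
C=cloud(pickle.load(open('w5.pkl','rb')));
m=(C[...,2]>80)&(C[...,2]<200)&(abs(C[...,1]-132)<25)&(C[...,0]>510);m[:,275:]=0
P=C[m]
for z0 in range(80,190,10):
    q=P[(P[:,2]>=z0)&(P[:,2]<z0+10)]
    if len(q): print(z0,len(q),q.min(0).round(1),q.max(0).round(1))
D=pickle.load(open('D0.pkl','rb'))
for n in ['top','scene']:
    C=cloud(D[n]);
    for x0 in range(560,700,20):
        q=C[(C[...,0]>x0)&(C[...,0]<x0+20)&(C[...,1]>70)&(C[...,1]<200)];print(n,x0,len(q),np.percentile(q[:,2],[50,99]).round() if len(q) else '', q[:,2].max().round() if len(q) else '')
```

```text
80 288 [532.5 113.9  80. ] [554.8 148.4  90. ]
90 164 [542.4 124.5  90.1] [549.6 138.4 100. ]
100 111 [543.3 124.7 100.1] [551.6 133.9 110. ]
110 74 [534.1 124.4 110. ] [552.7 133.  120. ]
120 300 [532.7 123.2 120. ] [559.7 139.6 130. ]
130 538 [533.4 123.1 130. ] [555.8 139.3 140. ]
140 323 [544.1 123.  140. ] [556.3 138.3 150. ]
150 378 [545.1 123.1 150. ] [559.7 138.8 160. ]
160 493 [546.5 122.8 160. ] [561.8 139.8 170. ]
170 507 [547.4 124.  170. ] [563.2 138.9 176. ]
top 560 353 [ -1. 172.] 173.0
top 580 432 [-1.  4.] 5.0
top 600 450 [-1.  4.] 5.0
top 620 447 [-0.  7.] 7.0
top 640 458 [-0. 14.] 19.0
top 660 439 [-1. 10.] 13.0
top 680 450 [-0. 14.] 16.0
scene 560 116 [ -3. 164.] 166.0
scene 580 263 [-3. -0.] 1.0
scene 600 294 [-3.  1.] 2.0
scene 620 334 [-3.  3.] 4.0
scene 640 362 [-3. 12.] 14.0
scene 660 328 [-3.  8.] 9.0
scene 680 1180 [-501.   10.] 13.0
```

play_rows:
  targets:
    - {"tx":0.01,"ty":0,"tz":0,"spin":0,"gripper":1}
    - {"tx":0.05,"ty":0,"tz":0,"spin":0,"gripper":1}
    - {"tx":0.1,"ty":0,"tz":-0.1,"spin":0,"gripper":1}
    - {"tx":0.1,"ty":0,"tz":-0.25,"spin":0,"gripper":1}
    - {"tx":0.1,"ty":0,"tz":-0.4,"spin":0,"gripper":1}
    - {"tx":0.1,"ty":0,"tz":-0.55,"spin":0,"gripper":1}
    - {"tx":0.1,"ty":0,"tz":-0.7,"spin":0,"gripper":1}
    - {"tx":0.1,"ty":0,"tz":-0.76,"spin":0,"gripper":1}
    - {"tx":0.1,"ty":0,"tz":-0.76,"spin":0,"gripper":1}

```text
clock: 22.88
position: [489.2, -103.2, 230.4]
ee_rot: [0.709, -0.706, 0.0, -0.001]
contact_force: [-0.3, -0.0, 0.3]
gripper_width: 0.0
```

Run:
```python
from h import *
d=get_image('scene');save('12s',cv2.resize(d['frame'][150:350,200:420],None,fx=3,fy=3,interpolation=cv2.INTER_CUBIC))
delta([585,131.75,230],180.26)
```

```text
clk 22.93 pos [ 488.4 -103.2  229.1] F [ 0.33  0.78 -0.87] w 0.5 ya -179.76 tilt [-1.3e-03  7.0e-04 -1.0e+00] -> [-0.9383 -0.3903 -0.0033] spin -0.0004
```

View pics/12s.png

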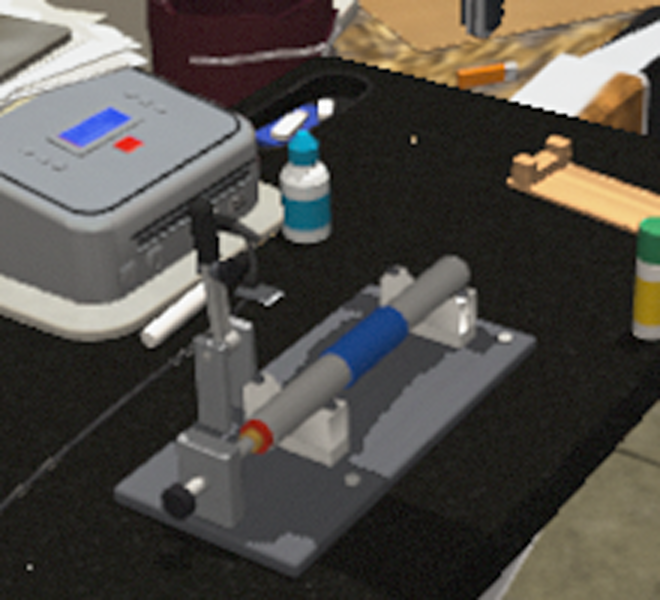

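The roller is still bearing on the stop, and there's free space beyond the clamp. The handle's back face is at x≈563. I'll go round behind it, above everything.

play_rows:
  targets:
    - {"tx":-0.06,"ty":-0.03,"tz":0,"spin":0,"gripper":1}
    - {"tx":-0.18,"ty":-0.1,"tz":0,"spin":0,"gripper":1}
    - {"tx":-0.34,"ty":-0.2,"tz":0,"spin":0,"gripper":1}
    - {"tx":-0.5,"ty":-0.3,"tz":0,"spin":0,"gripper":1}
    - {"tx":-0.66,"ty":-0.38,"tz":0,"spin":0,"gripper":1}
    - {"tx":-0.8,"ty":-0.418,"tz":0,"spin":0,"gripper":1}
    - {"tx":-0.9,"ty":-0.418,"tz":0,"spin":0,"gripper":1}
    - {"tx":-0.938,"ty":-0.418,"tz":0.06,"spin":0,"gripper":1}
    - {"tx":-0.938,"ty":-0.418,"tz":0.14,"spin":0,"gripper":1}
    - {"tx":-0.938,"ty":-0.418,"tz":0.2,"spin":0,"gripper":1}
    - {"tx":-0.938,"ty":-0.418,"tz":0.212,"spin":0,"gripper":1}
    - {"tx":-0.938,"ty":-0.418,"tz":0.212,"spin":0,"gripper":1}

```text
clock: 24.42
position: [592.6, 131.4, 177.0]
ee_rot: [0.709, -0.706, 0.0, 0.0]
contact_force: [-0.1, -0.5, 0.7]
gripper_width: 0.4
```

Run:
```python
from h import *
d=get_image('scene');save('13s',cv2.resize(d['frame'][150:350,200:420],None,fx=3,fy=3,interpolation=cv2.INTER_CUBIC))
d=get_image('wrist');save('13w',d['frame'])
delta([580,131.5,176],180.26)
# arc plan, waypoints of TCP, w=7,tips 14, r=92
hx,hz=544.3,70
for t in np.arange(1.67,-0.06,-0.12):
    x=hx-92*np.cos(t)+8.5*np.sin(t)+7; z=hz+92*np.sin(t)+8.5*np.cos(t)+14
    print(round(t,2),round(x,1),round(z,1))
```

```text
clk 24.52 pos [592.9 131.6 177.8] F [-0.47  0.06  0.49] w -0.0 ya -179.74 tilt [ 1.4e-03  5.0e-04 -1.0e+00] -> [0.0002 0.0516 0.0071] spin -0.0001
1.67 568.9 174.7
1.55 557.9 176.2
1.43 546.8 176.3
1.31 535.8 175.1
1.19 525.0 172.6
1.07 514.6 168.8
0.95 504.7 163.8
0.83 495.5 157.6
0.71 487.1 150.4
0.59 479.6 142.2
0.47 473.1 133.2
0.35 467.8 123.5
0.23 463.7 113.3
0.11 460.8 102.5
-0.01 459.2 91.6
```

View pics/13s.png

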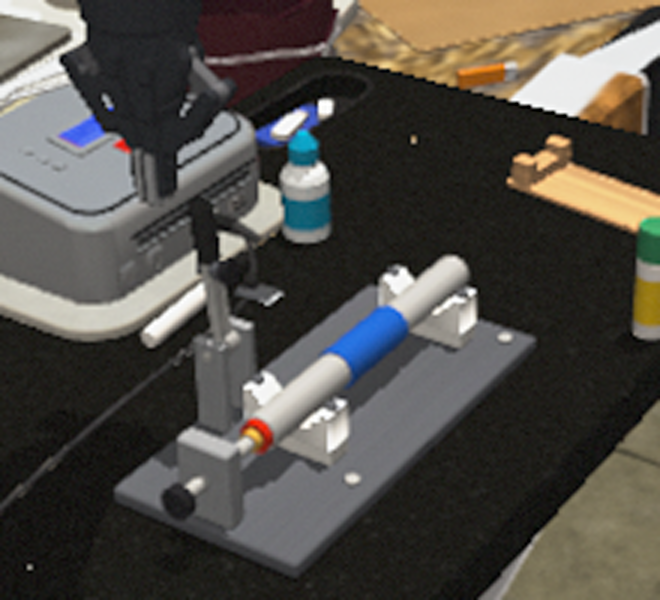

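View pics/13w.png

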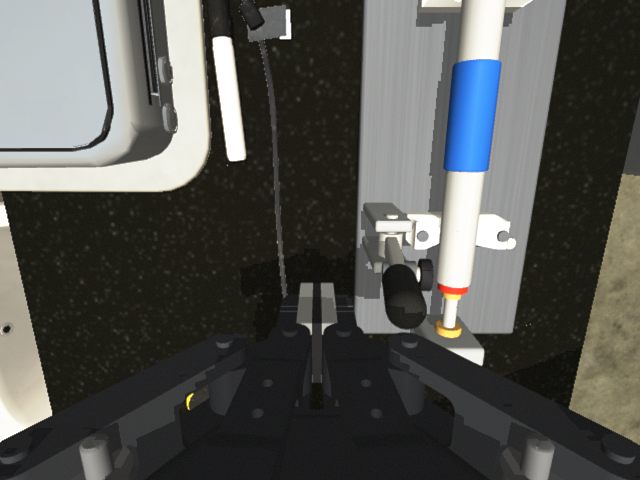

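The fingers are 20 mm behind the handle at (405,312) and lined up with it in y. I'll start the push.

play_rows:
  targets:
    - {"tx":0,"ty":0.05,"tz":0.007,"spin":0,"gripper":1}
    - {"tx":0,"ty":0.096,"tz":0.01,"spin":0,"gripper":1}
    - {"tx":0,"ty":0.14,"tz":0.006,"spin":0,"gripper":1}
    - {"tx":0,"ty":0.184,"tz":0.006,"spin":0,"gripper":1}
    - {"tx":0,"ty":0.228,"tz":0.011,"spin":0,"gripper":1}

```text
clock: 25.15
position: [534.9, 131.5, 175.1]
ee_rot: [0.709, -0.705, 0.0, -0.001]
contact_force: [2.8, -0.8, 3.0]
gripper_width: -0.0
```

Run:
```python
from h import *
d=get_image('scene');save('14s',cv2.resize(d['frame'][150:350,200:420],None,fx=3,fy=3,interpolation=cv2.INTER_CUBIC))
delta([525,131.5,172.6],180.26)
```

```text
clk 25.2 pos [533.3 131.3 174.6] F [ 0.31 -0.8   5.14] w 0.3 ya -179.73 tilt [-7.e-04  5.e-04 -1.e+00] -> [-0.0008  0.0334  0.0081] spin 0.0002
```

View pics/14s.png

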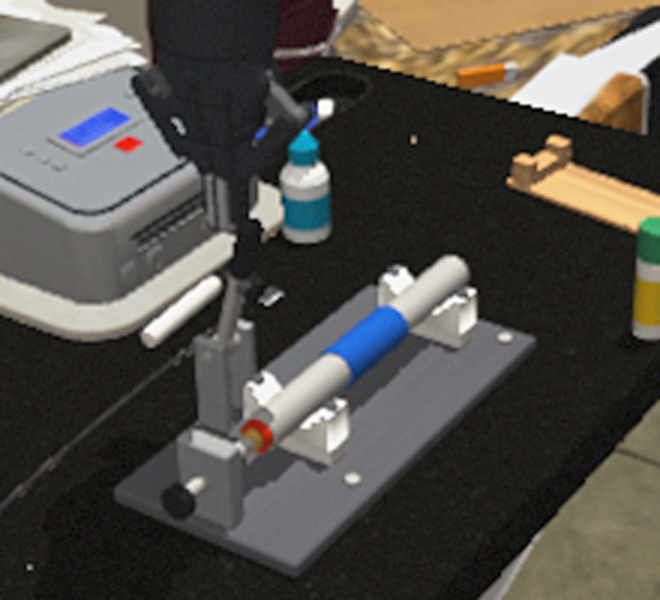

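play_rows:
  targets:
    - {"tx":0,"ty":0.043,"tz":0.01,"spin":0,"gripper":1}
    - {"tx":0,"ty":0.085,"tz":0.025,"spin":0,"gripper":1}
    - {"tx":0,"ty":0.125,"tz":0.045,"spin":0,"gripper":1}
    - {"tx":0,"ty":0.162,"tz":0.07,"spin":0,"gripper":1}
    - {"tx":0,"ty":0.195,"tz":0.099,"spin":0,"gripper":1}
    - {"tx":0,"ty":0.225,"tz":0.131,"spin":0,"gripper":1}

```text
clock: 25.95
position: [478.6, 131.2, 141.0]
ee_rot: [0.709, -0.705, -0.0, -0.0]
contact_force: [3.6, 0.6, 1.5]
gripper_width: 0.4
```

Run:
```python
from h import *
d=get_image('scene');save('15s',cv2.resize(d['frame'][150:350,200:420],None,fx=3,fy=3,interpolation=cv2.INTER_CUBIC))
delta([473.1,131.5,133.2],180.26)
```

```text
clk 26.0 pos [477.3 130.9 139.9] F [1.1  1.54 1.14] w 0.2 ya -179.76 tilt [-2.4e-03 -4.0e-04 -1.0e+00] -> [-0.0025  0.0166  0.0267] spin -0.0004
```

View pics/15s.png

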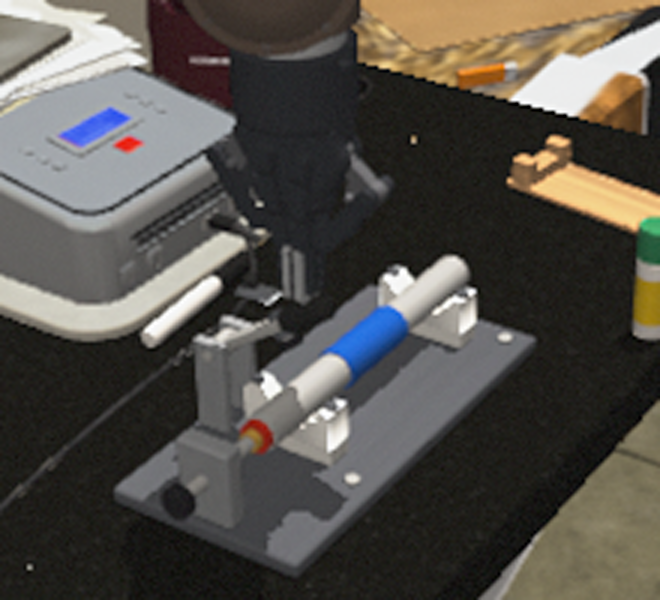

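The clamp is turning well. I'll continue down the arc, more slowly near the end.

play_rows:
  targets:
    - {"tx":0,"ty":0.026,"tz":0.036,"spin":0,"gripper":1}
    - {"tx":0,"ty":0.047,"tz":0.075,"spin":0,"gripper":1}
    - {"tx":0,"ty":0.06,"tz":0.105,"spin":0,"gripper":1}
    - {"tx":0,"ty":0.068,"tz":0.13,"spin":0,"gripper":1}
    - {"tx":0,"ty":0.072,"tz":0.148,"spin":0,"gripper":1}
    - {"tx":0,"ty":0.075,"tz":0.158,"spin":0,"gripper":1}
    - {"tx":0,"ty":0.075,"tz":0.158,"spin":0,"gripper":1}

```text
clock: 26.88
position: [460.1, 130.9, 101.7]
ee_rot: [0.709, -0.706, -0.0, 0.0]
contact_force: [0.4, 0.4, 0.2]
gripper_width: 0.1
```

Run:
```python
from h import *
d=get_image('scene');save('16s',cv2.resize(d['frame'][150:350,200:420],None,fx=3,fy=3,interpolation=cv2.INTER_CUBIC))
delta([459.2,131.5,91.6],180.26)
```

```text
clk 26.93 pos [460.1 130.9 101.7] F [0.85 0.21 1.95] w -0.0 ya -179.75 tilt [-9.e-04 -3.e-04 -1.e+00] -> [-0.0025  0.0034  0.0406] spin -0.0003
```

View pics/16s.png

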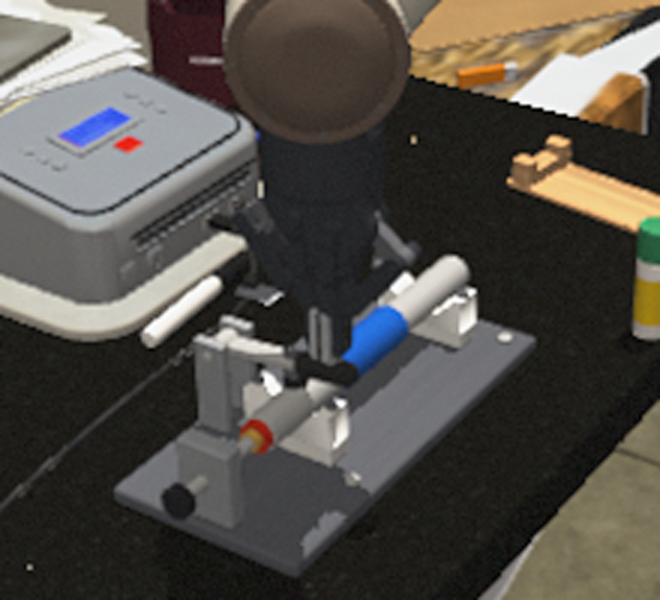

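The clamp is nearly down, with the fingers on the handle at (325,360). I'll press in small steps and watch Fz.

play_rows:
  targets:
    - {"tx":0,"ty":0.002,"tz":0.012,"spin":0,"gripper":1}
    - {"tx":0,"ty":0.003,"tz":0.022,"spin":0,"gripper":1}
    - {"tx":0,"ty":0.003,"tz":0.022,"spin":0,"gripper":1}

```text
clock: 27.3
position: [459.3, 130.9, 96.2]
ee_rot: [0.709, -0.706, -0.0, 0.0]
contact_force: [-0.2, -0.3, 0.7]
gripper_width: 0.1
```

play_rows:
  targets:
    - {"tx":0,"ty":0,"tz":0.004,"spin":0,"gripper":1}
    - {"tx":0,"ty":0,"tz":0.008,"spin":0,"gripper":1}

```text
clock: 27.55
position: [459.2, 130.9, 94.5]
ee_rot: [0.709, -0.705, -0.0, 0.001]
contact_force: [-2.3, 1.0, 5.7]
gripper_width: -0.1
```

play_rows:
  targets:
    - {"tx":0,"ty":0,"tz":0.004,"spin":0,"gripper":1}
    - {"tx":0,"ty":0,"tz":0.006,"spin":0,"gripper":1}

```text
clock: 27.8
position: [459.1, 130.9, 93.1]
ee_rot: [0.709, -0.706, -0.0, 0.001]
contact_force: [-4.0, 0.3, 5.9]
gripper_width: 0.4
```

play_rows:
  targets:
    - {"tx":0,"ty":0,"tz":0.003,"spin":0,"gripper":1}
    - {"tx":0,"ty":0,"tz":0.004,"spin":0,"gripper":1}

```text
clock: 28.05
position: [459.1, 130.9, 92.3]
ee_rot: [0.709, -0.705, -0.0, 0.001]
contact_force: [-3.7, 0.8, 8.4]
gripper_width: -0.2
```

play_rows:
  targets:
    - {"tx":0,"ty":0,"tz":0.003,"spin":0,"gripper":1}
    - {"tx":0,"ty":0,"tz":0.003,"spin":0,"gripper":1}

```text
clock: 28.3
position: [459.1, 130.9, 92.2]
ee_rot: [0.709, -0.705, -0.0, 0.001]
contact_force: [-6.2, 0.3, 12.6]
gripper_width: 0.1
```

play_rows:
  targets:
    - {"tx":0,"ty":0,"tz":0.002,"spin":0,"gripper":1}
    - {"tx":0,"ty":0,"tz":0.002,"spin":0,"gripper":1}
    - {"tx":0,"ty":0,"tz":0.002,"spin":0,"gripper":1}

```text
clock: 28.68
position: [459.1, 130.9, 92.1]
ee_rot: [0.709, -0.705, -0.0, 0.0]
contact_force: [-6.1, 0.5, 15.4]
gripper_width: -0.1
```

The clamp is on its hard stop: the height no longer changes while the force rises to 15 N. I'll back off upward and check.

play_rows:
  targets:
    - {"tx":0,"ty":0,"tz":-0.01,"spin":0,"gripper":1}
    - {"tx":0,"ty":0,"tz":-0.05,"spin":0,"gripper":1}
    - {"tx":0,"ty":0,"tz":-0.15,"spin":0,"gripper":1}
    - {"tx":0,"ty":0,"tz":-0.3,"spin":0,"gripper":1}
    - {"tx":0,"ty":0.1,"tz":-0.45,"spin":0,"gripper":1}
    - {"tx":0,"ty":0.2,"tz":-0.55,"spin":0,"gripper":1}
    - {"tx":0,"ty":0.3,"tz":-0.55,"spin":0,"gripper":1}
    - {"tx":0,"ty":0.32,"tz":-0.55,"spin":0,"gripper":1}
    - {"tx":0,"ty":0.32,"tz":-0.55,"spin":0,"gripper":1}

```text
clock: 29.8
position: [379.9, 130.8, 228.4]
ee_rot: [0.709, -0.705, 0.0, -0.0]
contact_force: [-0.1, -1.2, 0.3]
gripper_width: 0.0
```

Run:
```python
from h import *
import pickle
d=get_image('scene');save('17s',cv2.resize(d['frame'][150:350,200:420],None,fx=3,fy=3,interpolation=cv2.INTER_CUBIC))
d=get_image('wrist');save('17w',d['frame']);pickle.dump(d,open('17w.pkl','wb'))
delta([459.2,131.5,91.6],180.26)
```

```text
clk 29.9 pos [380.3 130.9 228.2] F [-0.32  0.65  0.86] w 0.0 ya -179.74 tilt [-0.e+00 -4.e-04 -1.e+00] -> [-0.0014 -0.3156  0.5462] spin -0.0
```

View pics/17s.png

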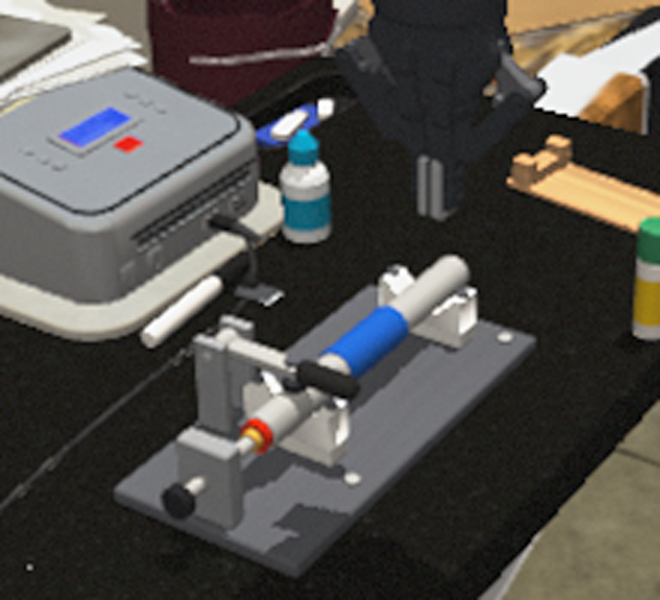

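View pics/17w.png

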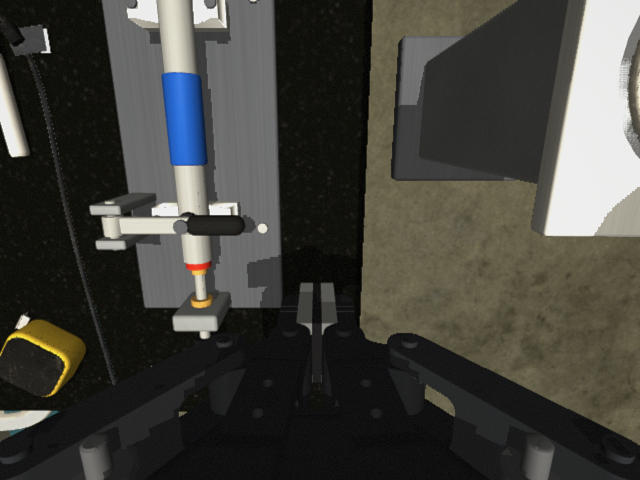

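The clamp is down over the roller and the roller's end is at the red face (198,266). I'll do one numeric check before handing in.

Run:
```python
from h import *
import pickle
d=pickle.load(open('17w.pkl','rb'));C=cloud(d)
# handle top along its length
for u in range(195,242,8): print(u,C[218:232,u,2].max().round(1),C[225,u].round(1))
h=C[215:236,195:242].reshape(-1,3);h=h[h[:,2]>70]
xs=np.arange(450,484,6);print('top z by x',[(x,h[abs(h[:,0]-x)<3][:,2].max().round(1)) for x in xs if (abs(h[:,0]-x)<3).any()])
for r in range(40,200,30): 
    m=C[r,155:215];m=m[(m[:,2]>30)&(m[:,2]<70)]
    print('roller row',r,m[:,2].max().round(1),'y',m[m[:,2].argmax()].round(1))
f=d['frame'];save('17z',cv2.resize(f[190:330,90:270],None,fx=4,fy=4,interpolation=cv2.INTER_CUBIC))
```

```text
195 79.0 [476.2 129.6  77.4]
203 78.8 [469.5 129.3  78.8]
211 78.8 [463.9 129.7  76.8]
219 79.3 [457.2 129.4  78.3]
227 79.1 [450.9 129.3  78.5]
235 78.2 [444.9 129.5  77.4]
top z by x [(np.int64(450), np.float64(79.4)), (np.int64(456), np.float64(79.8)), (np.int64(462), np.float64(79.7)), (np.int64(468), np.float64(79.9)), (np.int64(474), np.float64(79.7)), (np.int64(480), np.float64(76.8))]
roller row 40 55.7 y [492.4  -6.   55.7]
roller row 70 57.4 y [485.7  14.7  57.4]
roller row 100 58.0 y [492.1  36.   58. ]
roller row 130 57.7 y [491.3  58.   57.7]
roller row 160 58.0 y [491.1  81.   58. ]
roller row 190 55.9 y [490.9 105.3  55.9]
```

View pics/17z.png

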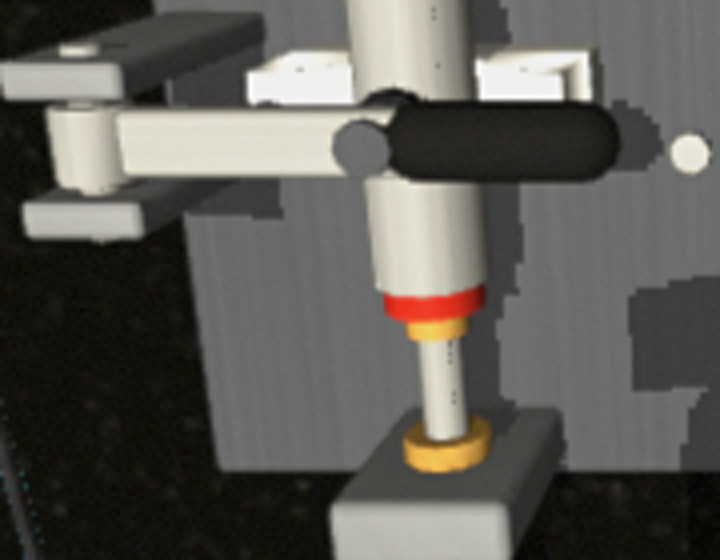

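The handle is level along its length (top at about 79 mm, against 78.5 nominal). The roller is level in the V's and its end meets the red face with no gap. I'm handing in.

```bash
python3 -c "
from bench import *
print(job_done())"
```

```text
the job is handed in; nothing more can be done
None
```

The job is done and handed in at about 30 s of the 72 s allowed; `job_done()` gave no verdict.

**What I did**
- **Placing:** I gripped the roller on its sleeve, took it out of the rack and lowered it into both V-blocks about 22 mm short of mid-fixture. It touched down with about 7 N.
- **Stop:** I released it, then pushed its free end with the shut fingers. It slid at about 2–3 N, and I stopped at a steady total of about 6 N. I put roughly 4–5 N of that on the stop. That share is my estimate, because the sensor also reads the sliding friction.
- **Clamp:** I swung it over in an arc and pressed the handle onto its hard stop. At the end the force rose to 15 N with no further travel.

**Last checks**
- **Clamp and roller:** The handle is level, with its top at about 79 mm against 78.5 mm nominal. The roller's end meets the red face with no visible gap.
- **Other things on the desk:** The bottle, glue stick, tape measure and marker look untouched. I judged this by eye and did not measure them again.
- **One disagreement:** The last wrist view put the steel part of the roller's top at 55.7–55.9 mm, against 55.4 mm nominal. That is within the camera's accuracy. Before the slide it had read 54.8 mm.
- **One refused move:** My first move was refused, apparently because some rows lacked fields. Nothing moved, and I sent it again with every field given.

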